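# Load, latch and start the battery test case

## Robot

A 6-joint arm with a two-finger parallel gripper is mounted at the origin on the work surface. World frame = base frame: x ahead of the robot, y to its left, z up, the work surface at z = 0. Lengths are in m, angles in rad, forces in N, time in s.
With the tool pointing down it reaches from about 0.3 to 0.85 m from the base axis. Payload 4.2 kg.
Tool frame: the origin (TCP) lies midway between the tips of the shut fingers; the grasp point (between the pads) lies manip.tcp_to_grasp behind it (manip.tcp_to_grasp is the distance from the TCP to the grasp point, in m); z points along the fingers, y is the direction in which the jaws open and shut (so a half turn about z gives the same grasp; the last joint's range is limited). The gripper opens to 91 mm and grips with 3 to 60 N. Pads are 32 mm wide; open, the fingers measure 118 mm over their backs; the gripper's body (76 mm by 178 mm) begins 60 mm behind the grasp point.
Start: joints at [-1.235, 0.32, 1.565, -0, 1.257, -0.02], TCP at [0.2, -0.539, 0.214] pointing down, gripper open.
Joint ranges: [-3.11, 3.11], [-0.84, 2.01], [0.21, 2.61], [-1.34, 4.49], [0.05, 2.63], [-2.56, 2.56]. Speed limits (rad/s): [2.57, 2.57, 3.14, 3.14, 3.14, 3.14].

## Interface

Orientations are given as a 3x3 rotation matrix whose columns are the frame's x, y, z axes.
In Python, from workcell import get_obs, read_camera, job, manip gives the robot as it stands. The module is installed in compiled form; this text tells all that it offers.
- The arm moves only by the tool move_arm, never from a script. Its argument "targets" is one flat list of numbers, 5 for each row, row after row: the shift along the tool's x, y, z in mm, then the turn about the tool's z in rad, then the closure, from 0 (fully open) to 1 (shut). A call has exactly 10 rows; each row shifts and turns the pose as measured when the row begins, along the tool's axes as they then stand; what a row does not reach is not made up. A row lasts 1/12 s, in which the tool goes at most 41.7 mm and 7.16 degrees, less where a joint would pass 70% of its speed; a pose out of reach is approached as far as the arm can. A call is refused whole if a number of a shift passes 41.7 or a number of a turn 0.125, either way. A call with a gripper value outside its range is refused whole. The fingers move at their own pace and stop on an object; "grip_force" is the grip in N (left out, the last holds). Time passes only in rows, so rows that do not move let the fingers close, or fill a call up. It gives the time, the measured TCP pose, the force and the opening at its end, in the units of the state.
- get_obs(): the state, without advancing time (a new reading comes with each control period).
- read_camera(name): name is "scene" or "top"; returns a dict with "img" (400x640x3 uint8, red, green, blue), "fx", "fy", "cx", "cy" (pixels), "R" (3x3) and "t" (3): a world point X has camera coordinates R X + t. Camera axes: x right, y down, z forward; pixel columns grow to the right and rows downward; lengths in m; the calibration is good to about 2 mm. A picture is of the moment at which its call begins. There is no depth.
- job.hand_in(): hands the job in, once; it reports no verdict.
The state is a dict: "clock": time; "q": joint angles; "qd": joint speeds; "tau": joint torques, N m; "ee_pos": TCP position; "orientation": TCP orientation; "force": force on the tool from outside, world axes, zero at the start; "wrist_torque": the same for the moment, N m; "finger_gap": opening from 0.0 (shut) to 1.0 (fully open).
Only numpy, scipy, OpenCV 4.12 (cv2) and the standard library are available. Lean on these libraries where they do the work, as an engineer would, in place of code of your own. Each camera call takes 0.05 s, during which the arm holds its last target.

## Task

Put every battery pack into the open test case, shut the lid, hook the latch's wire loop over the keeper on the lid and press the lever down past centre until it lies home. Then start the test on the key panel: press the round key, then the square key, then the long bar key, each fully down and let up again, one at a time, and none of them before the case is latched. Leave the bottle, the screwdriver and the cup alone.

Things in the scene. Friction and masses are not known exactly. Their poses are not given: they have to be found in the camera images.
- case: aluminium test case, fixed: open box 120 (its x) x 240 mm (y) outside, walls 5 mm, rim 72 mm high; x points from the latch to the lid hinge, z up; origin centre of its underside. Black floor 22 mm above the bench, so 50 mm deep under the lid; room for five packs side by side along y, their 46 mm length along x. Latch on a 45 degree bracket mid -x side
- pack1: grey battery pack with a white band and brass contacts at one end of the top, a block 46 (its x) x 36 (y) x 24 mm (z up), about 90 g, loose in the tray; origin at the centre of its underside. May be absent
- pack2: grey battery pack with a white band and brass contacts at one end of the top, a block 46 (its x) x 36 (y) x 24 mm (z up), about 90 g, loose in the tray; origin at the centre of its underside. May be absent
- pack3: grey battery pack with a white band and brass contacts at one end of the top, a block 46 (its x) x 36 (y) x 24 mm (z up), about 90 g, loose in the tray; origin at the centre of its underside. May be absent
- pack4: grey battery pack with a white band and brass contacts at one end of the top, a block 46 (its x) x 36 (y) x 24 mm (z up), about 90 g, loose in the tray; origin at the centre of its underside. May be absent
- pack5: grey battery pack with a white band and brass contacts at one end of the top, a block 46 (its x) x 36 (y) x 24 mm (z up), about 90 g, loose in the tray; origin at the centre of its underside. May be absent
- pack6: grey battery pack with a white band and brass contacts at one end of the top, a block 46 (its x) x 36 (y) x 24 mm (z up), about 90 g, loose in the tray; origin at the centre of its underside. May be absent
- tray: flat black compartment tray, fixed, 300 x 250 mm; floor 3 mm, ribs and rim at most 7 mm above the bench; origin under its centre
- lid (a joint): flat aluminium lid, 120 x 240 x 10 mm, hinged along the case's +x rim (axis along the case's y at case x 60, z 72 mm, in the plane of the lid's underside). rad: 0 shut, 1.57 upright, up to 2.05 leaning back; a stiff hinge (0.22 N m) that stays where it is left, so push it all the way down
- keeper (a point): keeper seat on the lid, where the crossbar's centre lies when latched; axes as the case's when shut (then at case x -79, y 0, z 87 mm). Keeper: a steel tongue 24 mm wide, 8 mm thick, running 28 mm out in front of the lid, top level with the lid's, with a lip 4 mm thick, 9 mm high at its front end; the seat is behind the lip, 5 mm above the tongue
- lever (a joint): latch lever, pivot along the case's y at case x -107.3, y 0, z 58.7 mm. rad: 0 home, pointing forward (case -x) and down at 45 degrees; opening, it swings up and back: 0.79 level, pointing to case -x, 2.36 straight up. Stiff (0.05 N m), stays where it is left; with the loop hooked it resists a little more, then snaps past centre and stays home
- lever_tip (a point): free end of the lever, 50 mm from its pivot; the lever is 6 mm thick and 20 mm wide, with a black paddle 30 mm wide, 8 mm thick on its last 20 mm
- bail (a joint): wire loop of the latch, 52.6 mm from its pin to its crossbar; swings freely and falls either way from upright; thrown back (b = 3.5) it rests on a stop on the lever, as at the start. rad: with the lever at l and the loop at b, it points from its pin at 0.875 - l + b above case +x (0 to the lid, 1.57 up, more leans away); see bail_pin
- bail_pin (a point): the loop's hinge pin on the lever, 14 mm from the lever's pivot, set 20 degrees off the lever's line to its underside: seen from the pivot it lies at 4.276 - l rad above case +x, the lever itself at 3.927 - l
- bail_bar (a point): centre of the loop's crossbar, a steel rod 10 mm thick and 46 mm long along the case's y, joined by two thin side wires 39 mm apart that pass either side of lever and keeper
- key_round (a joint): travel of the round key, m: 0 up, 0.006 fully down; springs back; about 5 N to push it fully down
- key_round_top (a point): middle of the top of the round (28 mm across) key, 42 mm above the bench when up; the three white keys stand in a row 58 mm apart, in any order, on a grey fixed panel 100 x 200 x 26 mm
- key_square (a joint): travel of the square key, m: 0 up, 0.006 fully down; springs back; about 5 N to push it fully down
- key_square_top (a point): middle of the top of the square (26 x 26 mm) key, 42 mm above the bench when up; the three white keys stand in a row 58 mm apart, in any order, on a grey fixed panel 100 x 200 x 26 mm
- key_bar (a joint): travel of the bar key, m: 0 up, 0.006 fully down; springs back; about 5 N to push it fully down
- key_bar_top (a point): middle of the top of the long narrow bar (42 x 13 mm, long way along this frame's x) key, 42 mm above the bench when up; the three white keys stand in a row 58 mm apart, in any order, on a grey fixed panel 100 x 200 x 26 mm
- bottle: white bottle, 40 mm across, 90 mm tall, origin under its centre: leave it alone
- driver_grip (a point): a screwdriver, 150 mm long, lying on the bench: the middle of its handle; leave it alone
- cup: small aluminium cup, 60 mm across, 50 mm tall, origin under its centre: leave it alone
Not all that is in view belongs to the job. What is shaped like the pack2 but green, orange or red is not meant.

How it is judged:
On the way, in this order (a step that is already met when the one before it is completed fails the run):
1. every battery pack on the bench lies in the test case (x of pack1 in the frame of case between -0.056 and 0.056 m and y of pack1 in the frame of case between -0.118 and 0.118 m and height (world z) of pack1 between 0.015 and 0.066 m and x of pack2 in the frame of case between -0.056 and 0.056 m and y of pack2 in the frame of case between -0.118 and 0.118 m and height (world z) of pack2 between 0.015 and 0.066 m and x of pack3 in the frame of case between -0.056 and 0.056 m and y of pack3 in the frame of case between -0.118 and 0.118 m and height (world z) of pack3 between 0.015 and 0.066 m and x of pack4 in the frame of case between -0.056 and 0.056 m and y of pack4 in the frame of case between -0.118 and 0.118 m and height (world z) of pack4 between 0.015 and 0.066 m and x of pack5 in the frame of case between -0.056 and 0.056 m and y of pack5 in the frame of case between -0.118 and 0.118 m and height (world z) of pack5 between 0.015 and 0.066 m and x of pack6 in the frame of case between -0.056 and 0.056 m and y of pack6 in the frame of case between -0.118 and 0.118 m and height (world z) of pack6 between 0.015 and 0.066 m and linear speed of each of pack1, pack2, pack3, pack4, pack5, pack6 below 0.03 m/s and value of joint lid above 0.8 rad), for 0.2 s.
2. the lid is shut (x of pack1 in the frame of case between -0.056 and 0.056 m and y of pack1 in the frame of case between -0.118 and 0.118 m and height (world z) of pack1 between 0.015 and 0.066 m and x of pack2 in the frame of case between -0.056 and 0.056 m and y of pack2 in the frame of case between -0.118 and 0.118 m and height (world z) of pack2 between 0.015 and 0.066 m and x of pack3 in the frame of case between -0.056 and 0.056 m and y of pack3 in the frame of case between -0.118 and 0.118 m and height (world z) of pack3 between 0.015 and 0.066 m and x of pack4 in the frame of case between -0.056 and 0.056 m and y of pack4 in the frame of case between -0.118 and 0.118 m and height (world z) of pack4 between 0.015 and 0.066 m and x of pack5 in the frame of case between -0.056 and 0.056 m and y of pack5 in the frame of case between -0.118 and 0.118 m and height (world z) of pack5 between 0.015 and 0.066 m and x of pack6 in the frame of case between -0.056 and 0.056 m and y of pack6 in the frame of case between -0.118 and 0.118 m and height (world z) of pack6 between 0.015 and 0.066 m and value of joint lid below 0.04 rad), for 0.2 s.
3. the loop's crossbar is down behind the keeper lip while the lever still stands open (value of joint lid below 0.04 rad and value of joint lever above 0.9 rad and z of bail_bar in the frame of keeper between -0.006 and 0.006 m and x of bail_bar in the frame of keeper between -0.004 and 0.03 m), for 0.2 s.
4. the lever is pressed home past centre with the crossbar drawn tight in the keeper (value of joint lid below 0.04 rad and distance between bail_bar and keeper below 0.007 m and value of joint lever below 0.15 rad), for 0.2 s.
5. the round key is pressed fully down, the other two up (value of joint key_round above 0.0042 m and value of joint each of key_square, key_bar below 0.0015 m).
6. the square key is pressed fully down, the other two up (value of joint key_square above 0.0042 m and value of joint each of key_round, key_bar below 0.0015 m).
7. the long bar key is pressed fully down, the other two up (value of joint key_bar above 0.0042 m and value of joint each of key_round, key_square below 0.0015 m).
At the end, for the whole second after the job is handed in: Every pack present is inside the case, the lid is shut (within 0.04 rad), the crossbar sits in the keeper (within 7 mm of its seat) with the lever home (within 0.15 rad of fully down), and all three keys are up again (all of step 4 and x of pack1 in the frame of case between -0.056 and 0.056 m and y of pack1 in the frame of case between -0.118 and 0.118 m and height (world z) of pack1 between 0.015 and 0.066 m and x of pack2 in the frame of case between -0.056 and 0.056 m and y of pack2 in the frame of case between -0.118 and 0.118 m and height (world z) of pack2 between 0.015 and 0.066 m and x of pack3 in the frame of case between -0.056 and 0.056 m and y of pack3 in the frame of case between -0.118 and 0.118 m and height (world z) of pack3 between 0.015 and 0.066 m and x of pack4 in the frame of case between -0.056 and 0.056 m and y of pack4 in the frame of case between -0.118 and 0.118 m and height (world z) of pack4 between 0.015 and 0.066 m and x of pack5 in the frame of case between -0.056 and 0.056 m and y of pack5 in the frame of case between -0.118 and 0.118 m and height (world z) of pack5 between 0.015 and 0.066 m and x of pack6 in the frame of case between -0.056 and 0.056 m and y of pack6 in the frame of case between -0.118 and 0.118 m and height (world z) of pack6 between 0.015 and 0.066 m and value of joint each of key_round, key_square, key_bar below 0.0015 m); the robot touches nothing.
It fails at once if a key is pressed before the case is latched (value of joint any of key_round, key_square, key_bar above 0.003 m and (value of joint lever above 0.3 rad or distance between bail_bar and keeper above 0.012 m)).
It fails at once if two keys are down together (value of joint each of key_round, key_square above 0.003 m or value of joint each of key_round, key_bar above 0.003 m or value of joint each of key_square, key_bar above 0.003 m).
It fails at once if the bottle, screwdriver or cup is disturbed (distance of any of bottle, driver_grip, cup from where it was at the start of the episode above 0.03 m).
Of pack1, pack2, pack3, pack4, pack5, pack6 only 3 to 5 are there at a start; the rules pass over those that are not, and their reading is None.
At some moment in a run one of pack1, pack2, pack3, pack4, pack5, pack6 may be knocked a few centimetres aside while the robot is not near it.
Once in a run the grip may slacken for a moment while it holds something.
It also fails if it takes over 210 s, if anything falls off the work surface, if the arm or the gripper's body presses on something with over 40 N, if the wrist force passes 120 N, or if a joint passes its speed limit or range.

## Working session

There is one attempt and no reset: what is moved stays moved. The work goes in short steps, Python scripts to look and compute and a tool call to move; the robot and the scene stay as the last step left them, time stands still between calls to the robot, and variables do not carry over. Pictures are saved under pics/ and viewed, and the job is handed in when it is done.

Besides the shell and the picture viewer there is one more tool, called after "Emit:" as a command line: name --argument value ..., lists and objects as JSON in quotes. move_arm: Moves the arm, as the interface text tells. Its arguments: {"type":"object","properties":{"targets":{"type":"array"},"grip_force":{"type":"number"}},"required":["targets"]}

```bash
mkdir -p pics; ls; cat > h.py <<'E'
import numpy as np, cv2
from workcell import get_obs, read_camera, job, manip
def snap(n,tag):
    c=read_camera(n); cv2.imwrite(f'pics/{tag}.png',c['img'][:,:,::-1]); return c
def ray(c,u,v,z):
    d=np.array(c['R']).T@np.array([(u-c['cx'])/c['fx'],(v-c['cy'])/c['fy'],1.]); o=-np.array(c['R']).T@np.array(c['t'])
    return o+d*(z-o[2])/d[2]
def proj(c,X):
    p=np.array(c['R'])@np.array(X)+np.array(c['t']); return np.array([c['fx']*p[0]/p[2]+c['cx'],c['fy']*p[1]/p[2]+c['cy']])
E
python3 - <<'E'
from h import *
for n in('scene','top'):
    c=snap(n,n+'0'); R=np.array(c['R']);print(n,c['fx'],c['cx'],c['cy'],R.round(3).tolist(),(-R.T@np.array(c['t'])).round(3))
o=get_obs();print({k:np.round(v,3).tolist() for k,v in o.items()}); print(manip.tcp_to_grasp,[a for a in dir(manip) if a[0]!='_'])
E
```

```text
pics
scene 416.00859573625223 328.4849622968589 198.69700242989896 [[0.803, 0.596, 0.008], [0.452, -0.6, -0.66], [-0.389, 0.533, -0.751]] [ 0.927 -0.502  0.851]
top 393.2940266736392 320.7191307332778 201.54242293626433 [[-0.016, -1.0, 0.01], [-0.99, 0.015, -0.143], [0.142, -0.012, -0.99]] [0.399 0.026 1.017]
{'clock': 0.1, 'q': [-1.235, 0.32, 1.566, 0.0, 1.257, -0.02], 'qd': [0.001, 0.0, -0.005, -0.0, -0.001, -0.0], 'tau': [0.0, -41.333, -23.251, 0.073, 0.042, -0.0], 'ee_pos': [0.2, -0.539, 0.213], 'orientation': [[0.937, 0.348, -0.001], [0.348, -0.937, 0.001], [0.0, -0.002, -1.0]], 'force': [-0.106, 0.284, -0.599], 'wrist_torque': [0.026, 0.041, 0.006], 'finger_gap': 1.001}
0.0188 ['MotionError', 'tcp_to_grasp']
```

View pics/top0.png

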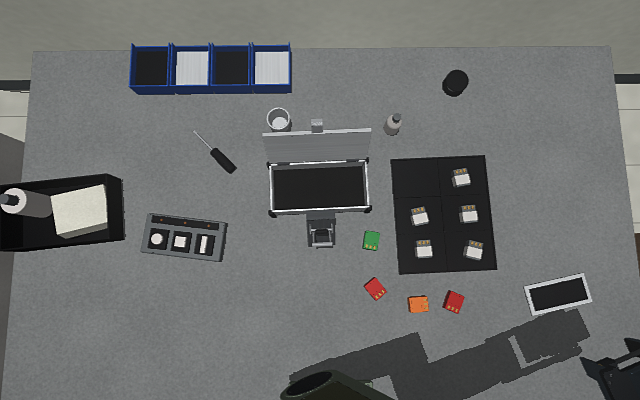

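View pics/scene0.png

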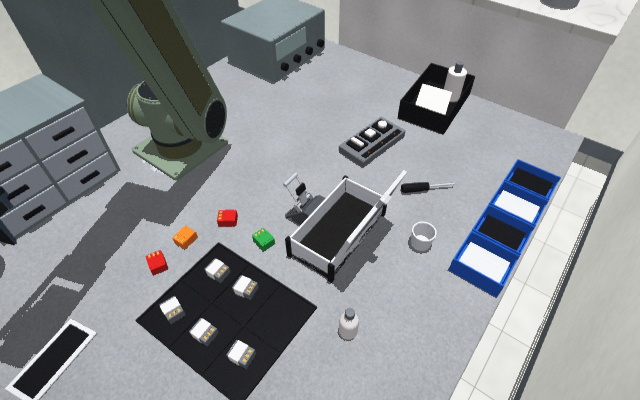

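Top view: five packs in the tray (about 461,177; 419,216; 470,214; 425,249; 473,250), the case at (319,187) with its lid open, the latch at (320,230), and the key panel at (183,240). The order in columns is round, square, bar.

```bash
python3 - <<'E'
from h import *
i=cv2.imread('pics/top0.png')
def z(i,x,y,w,h,s,n): cv2.imwrite(f'pics/{n}.png',cv2.resize(i[y:y+h,x:x+w],None,fx=s,fy=s,interpolation=cv2.INTER_NEAREST))
z(i,385,150,130,130,4,'tray_z'); z(i,250,100,135,155,4,'case_z'); z(i,135,205,100,65,6,'key_z')
i=cv2.imread('pics/scene0.png'); z(i,270,120,150,160,4,'case_s')
E
```

```text
(no output)
```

View pics/tray_z.png

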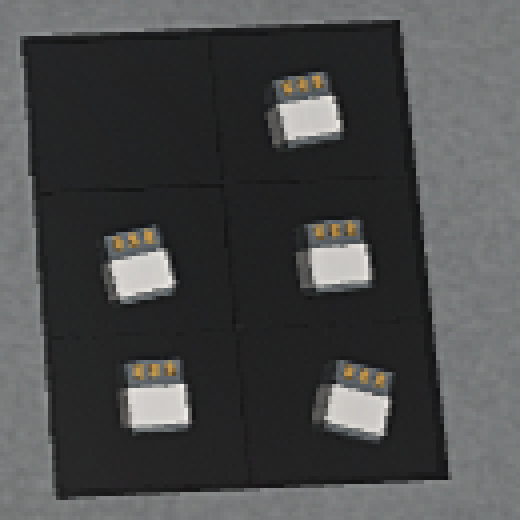

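View pics/case_z.png

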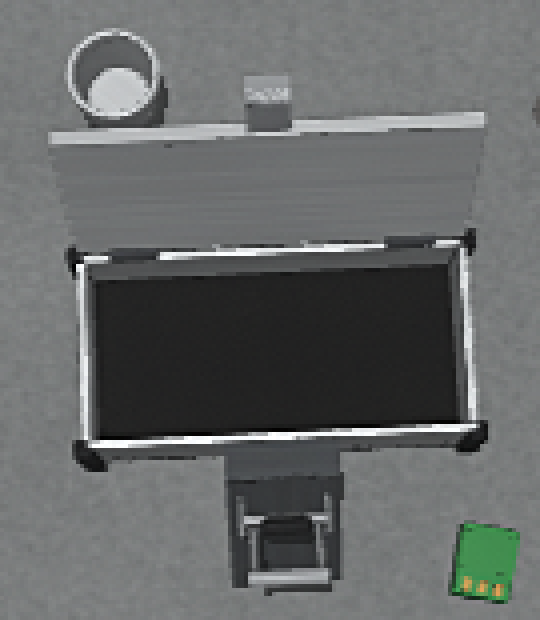

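View pics/case_s.png

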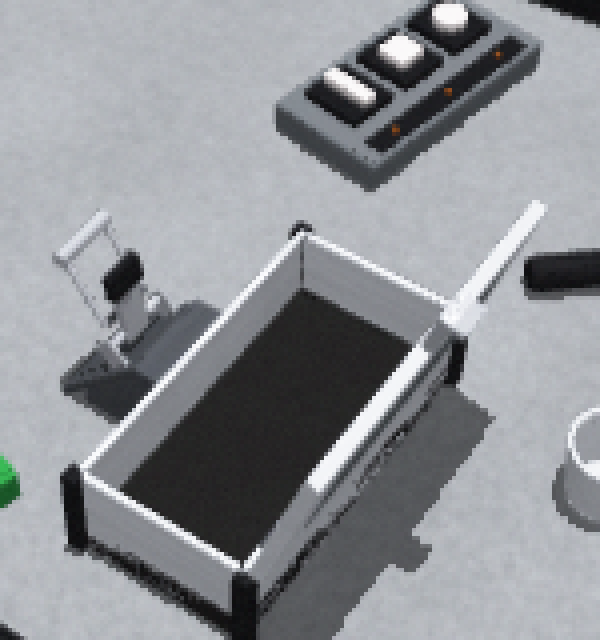

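View pics/key_z.png

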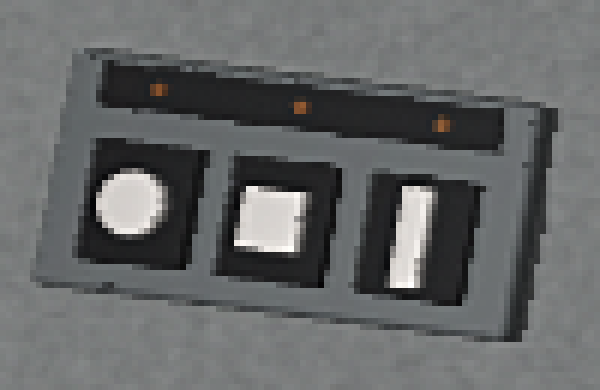

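```bash
cat >> h.py <<'E'
def hsv(c): return cv2.cvtColor(c['img'],cv2.COLOR_RGB2HSV)
def packs(c,z=.027,show=False,box=(375,145,510,285)):
    """top-cam: white band + brass -> list of (centre, yaw, sizes)"""
    h=hsv(c).astype(int); x0,y0,x1,y1=box; out=[]
    w=((h[...,2]>150)&(h[...,1]<60)).astype(np.uint8); br=((h[...,1]>110)&(h[...,0]>8)&(h[...,0]<30)&(h[...,2]>90))
    m=np.zeros_like(w); m[y0:y1,x0:x1]=w[y0:y1,x0:x1]
    n,l,s,ce=cv2.connectedComponentsWithStats(m)
    for k in range(1,n):
        if s[k,4]<60: continue
        P=np.array([ray(c,u,v,z)[:2] for v,u in np.argwhere(l==k)])
        (cx,cy),(a,b),ang=cv2.minAreaRect((P*1000).astype(np.float32))
        wc=P.mean(0)
        vu=np.argwhere(br); vu=vu[np.hypot(vu[:,1]-ce[k][0],vu[:,0]-ce[k][1])<16]
        bc=np.array([ray(c,u,v,z)[:2] for v,u in vu]).mean(0) if len(vu) else wc
        # direction by rect axis nearest to brass dir
        th=np.arctan2(*(bc-wc)[::-1]); r=np.radians(ang); cand=[r+j*np.pi/2 for j in range(4)]
        thr=min(cand,key=lambda t:abs(np.angle(np.exp(1j*(t-th)))))
        out.append((wc,bc,np.degrees(th),np.degrees(np.angle(np.exp(1j*thr))),(a,b),s[k,4]))
    return out
E
python3 - <<'E'
from h import *
c=read_camera('top')
for p in packs(c): print(np.round(p[0],4),np.round(p[1],4),np.round(np.linalg.norm(p[1]-p[0]),4),np.round(p[2:4],1),np.round(p[4],1),p[5])
g=c['img'].mean(2)
print(g[238:262,412:434].astype(int))
E
```

```text
[ 0.5944 -0.3507] [ 0.6161 -0.3488] 0.0218 [5.1 6.4] [23.6 35.2] 123
[ 0.4989 -0.3635] [ 0.5209 -0.3629] 0.022 [1.6 4.8] [23.7 36.1] 132
[ 0.4955 -0.2372] [ 0.5164 -0.2323] 0.0215 [13.1 13. ] [23.3 35.9] 131
[ 0.4123 -0.2426] [ 0.4342 -0.2413] 0.0219 [3.5 5.3] [24.1 36.4] 140
[ 0.4078 -0.3678] [ 0.4284 -0.3736] 0.0214 [-15.8 -15. ] [36.1 23.2] 140
[[ 36  36  36  35  36  35  34  34  34  33  34  32  33  32  32  31  31  32
   31  33  34  34]
 [ 36  36  37  34  33  32  29  26  25  24  24  23  24  29  24  33  41  48
   34  33  34  34]
 [ 35  36  38  30  38  56  61  94 106 115 109 108 109 113 120 130 121 117
   52  32  34  34]
 [ 37  36  42  43  87 113 105 113 125 111  92 136 128 108 115 140 122 116
   55  31  33  33]
 [ 36  35  42  41  78 107 123 140 128 107  85 132 126 105  88 136 101 111
   56  31  33  35]
 [ 37  36  40  41  60 108 125 142 127 107 118 140 127 105  88 110  72 100
   62  32  33  34]
 [ 37  35  41  42  54 108  95  85 115 107  87 106 103 100 102 100 100 105
   58  29  32  35]
 [ 37  36  39  40  43 105 106 103  99  98  96  93  92  92  93  90  89  89
   80  35  27  33]
 [ 36 
[... 782 characters left out ...]
7 206 206 206 205 208 208 211
  216 233  98  20]
 [ 37  36  31  70  83 145 214 220 216 217 216 216 218 218 219 221 224 199
  195 207 110  39]
 [ 37  36  34  57  73 101 190 173 162 162 162 136 128 129 101  95  96  98
  100 106  49  28]
 [ 37  37  36  36  39  31  93 114 114 112 113 110 106 103 109 107  96  69
   65  55  34  32]
 [ 37  37  37  35  37  31  59  46  33  30  36  32  29  30  29  32  32  30
   32  32  34  36]
 [ 39  37  37  37  37  34  34  33  33  34  34  33  33  34  34  34  34  34
   34  35  35  36]
 [ 37  37  38  37  37  36  37  37  36  36  35  36  36  36  36  36  35  34
   37  36  35  36]
 [ 37  38  37  37  37  37  38  37  35  37  37  36  38  37  36  37  37  37
   36  36  37  37]]
```

```bash
python3 - <<'E'
from h import *
c=read_camera('top'); i=c['img']; g=i.mean(2)
m=((g>200)).astype(np.uint8); m[:,:260]=0;m[:,380:]=0;m[:155]=0;m[225:]=0
P=np.argwhere(m)[:,::-1]
def line(sel):
    W=np.array([ray(c,u,v,.072)[:2] for u,v in P[sel]]); 
    vx,vy,x0,y0=cv2.fitLine((W).astype(np.float32),cv2.DIST_HUBER,0,.001,.001).ravel(); 
    return np.array([vx,vy]),np.array([x0,y0]),len(W)
u,v=P[:,0],P[:,1]
for n,s in dict(left=(u<276)&(v>172)&(v<203),right=(u>362)&(v>170)&(v<200),front=(v>203)&(u>280)&(u<362)).items():
    d,p,k=line(s); print(n,d.round(4),p.round(4),k)
# keys at z=.042
h=hsv(c); w=((h[...,2]>170)&(h[...,1]<50)).astype(np.uint8); w[:,:140]=0;w[:,232:]=0;w[:220]=0;w[262:]=0
n,l,s,ce=cv2.connectedComponentsWithStats(w)
for k in range(1,n):
    if s[k,4]>20:print('key',s[k],ce[k].round(1),ray(c,*ce[k],.042).round(4))
# lid top edge: bright strip
m=((g>150)).astype(np.uint8); 
print('lid edge rows', [(uu,[v for v in range(120,165) if g[v,uu]>140]) for uu in (290,340,360)])
E
```

```text
left [0.9991 0.0431] [0.5654 0.1363] 40
right [0.9997 0.0262] [ 0.5834 -0.0979] 38
front [ 0.0336 -0.9994] [0.5178 0.0128] 108
key [151 234  11  10  85] [156.2 238.3] [0.4535 0.4206 0.042 ]
key [174 236  12  11  96] [179.5 241.2] [0.4456 0.3631 0.042 ]
key [200 236   7  17  76] [202.8 244.2] [0.4374 0.3058 0.042 ]
lid edge rows [(290, [132, 133, 134, 163, 164]), (340, [129, 130, 131, 132, 161, 162]), (360, [129, 130, 131, 160, 161])]
```

```bash
cat >> h.py <<'E'
C=np.array([.575,.0193]); EX=np.array([.9994,.034]); EY=np.array([-.034,.9994])
def cw(x,y,z): return np.r_[C+EX*x/1000+EY*y/1000, z/1000]
def latch(l,b):
    P=np.array([-107.3,58.7]); f=lambda a:np.array([np.cos(a),np.sin(a)])
    pin=P+14*f(4.276-l); return P+50*f(3.927-l), pin, pin+52.6*f(.875-l+b)
E
python3 - <<'E'
from h import *
t=read_camera('top'); s=read_camera('scene')
for th in np.arange(1.5,2.06,.1):
    p=cw(60-120*np.cos(th),-50,72+120*np.sin(th)); print('lid',th.round(2),proj(t,p).round(1),proj(s,cw(60-120*np.cos(th),-120,72+120*np.sin(th))).round(1),proj(s,cw(60-120*np.cos(th),120,72+120*np.sin(th))).round(1))
for l in np.arange(1.2,2.7,.2):
    tip,pin,bar=latch(l,3.5); print('l',l.round(1),bar.round(),proj(t,cw(bar[0],0,bar[1])).round(1),proj(s,cw(bar[0],0,bar[1])).round(1),'tip',tip.round(),proj(t,cw(tip[0],0,tip[1])).round(1),proj(s,cw(tip[0],0,tip[1])).round(1))
E
```

```text
lid 1.5 [340.7 150.5] [327.  228.3] [386.6 160. ]
lid 1.6 [340.4 145.1] [332. 231.] [391.2 162. ]
lid 1.7 [340.  139.9] [337.1 234.1] [395.7 164.4]
lid 1.8 [339.6 135. ] [342.  237.6] [400.2 167.2]
lid 1.9 [339.3 130.4] [346.9 241.3] [404.5 170.3]
lid 2.0 [338.9 126.2] [351.6 245.3] [408.6 173.7]
l 1.2 [-174.   58.] [322.  257.1] [281.6 189.4] tip [-153.   79.] [321.7 248.2] [287.4 187.3]
l 1.4 [-173.   71.] [322.1 256.5] [281.6 186.1] tip [-148.   88.] [321.6 246. ] [288.7 185.8]
l 1.6 [-169.   84.] [322.1 254.9] [282.3 183.3] tip [-142.   95.] [321.5 243.1] [290.6 184.8]
l 1.8 [-163.   96.] [322.  252.2] [283.9 181.1] tip [-134.  101.] [321.4 239.5] [292.9 184.4]
l 2.0 [-154.  106.] [321.9 248.4] [286.3 179.7] tip [-125.  106.] [321.2 235.6] [295.7 184.7]
l 2.2 [-144.  114.] [321.7 243.8] [289.3 179. ] tip [-115.  108.] [321.  231.3] [298.8 185.7]
l 2.4 [-132.  120.] [321.5 238.5] [293.  179.3] tip [-105.  109.] [320.8 227. ] [302.1 187.3]
l 2.6 [-119.  124.] [321.2 232.8] [297.1 180.4] tip [-95. 107.] [320.6 222.8] [305.4 189.4]
```

```bash
cat >> h.py <<'E'
def plan(wps,clo=None,start=None,n=10,step=40,zstep=40):
    """wps: list of (x,y,z[m],psi,closure). prints flat rows"""
    o=get_obs(); p=np.array(o['ee_pos'])*1000; R=np.array(o['orientation']); psi=np.arctan2(R[1,0],R[0,0]); rows=[]
    for x,y,z,ps,cl in wps:
        tgt=np.array([x,y,z])*1000; d=tgt-p; dps=np.angle(np.exp(1j*(ps-psi)))
        k=max(1,int(np.ceil(max(abs(d).max()/step if abs(d).max()>1 else 0,np.linalg.norm(d)/(step+1),abs(dps)/.12))))
        for j in range(k):
            a=psi; X=np.array([np.cos(a),np.sin(a)]);Y=np.array([np.sin(a),-np.cos(a)])
            rem=(tgt-p)/(k-j); r=(np.round([rem[:2]@X,rem[:2]@Y,-rem[2]]))
            t=-round(np.angle(np.exp(1j*(ps-psi)))/(k-j),3)
            p=p+np.r_[X*r[0]+Y*r[1],-r[2]]; psi-=t
            rows.append([*r.astype(int).tolist(),t,cl])
    print('clock',round(o['clock'],2),'rows',len(rows))
    while len(rows)%n: rows.append([0,0,0,0,rows[-1][4]])
    for k in range(0,len(rows),n): print(', '.join(','.join(f'{v:g}' for v in r) for r in rows[k:k+n]))
def st():
    o=get_obs();R=np.array(o['orientation']);print('t',round(o['clock'],2),'p',np.round(o['ee_pos'],4),'psi',round(np.arctan2(R[1,0],R[0,0]),3),'F',np.round(o['force'],1),'gap',round(o['finger_gap'],3))
CPSI=np.arctan2(.034,.9994)
E
python3 - <<'E'
from h import *
plan([(.38,-.45,.12,.08,.3),(.418,-.2422,.09,.08,.3),(.418,-.2422,.009,.08,.3)])
E
```

```text
clock 0.3 rows 15
33,-3,16,0.046,0.3, 33,-5,16,0.046,0.3, 33,-7,15,0.046,0.3, 32,-8,16,0.046,0.3, 32,-9,15,0.046,0.3, 32,-11,16,0.046,0.3, 9,-34,5,-0,0.3, 9,-34,5,-0,0.3, 9,-34,5,-0,0.3, 9,-34,5,-0,0.3
9,-34,5,-0,0.3, 10,-34,5,-0,0.3, 0,0,27,-0,0.3, 0,0,27,-0,0.3, 0,0,27,-0,0.3, 0,0,0,0,0.3, 0,0,0,0,0.3, 0,0,0,0,0.3, 0,0,0,0,0.3, 0,0,0,0,0.3
```

Emit:
move_arm --targets '[33, -3, 16, 0.046, 0.3, 33, -5, 16, 0.046, 0.3, 33, -7, 15, 0.046, 0.3, 32, -8, 16, 0.046, 0.3, 32, -9, 15, 0.046, 0.3, 32, -11, 16, 0.046, 0.3, 9, -34, 5, 0, 0.3, 9, -34, 5, 0, 0.3, 9, -34, 5, 0, 0.3, 9, -34, 5, 0, 0.3]' --grip_force 20

```text
clock: 1.13
ee_pos: [0.417, -0.3154, 0.0932]
orientation: [[0.999, 0.053, 0.003], [0.053, -0.999, -0.012], [0.002, 0.012, -1.0]]
force: [1.0, -0.6, 0.8]
finger_gap: 0.698
```

```bash
python3 - <<'E'
from h import *
st();plan([(.418,-.2422,.09,.08,.3),(.418,-.2422,.03,.08,.3)])
E
```

```text
t 1.13 p [ 0.417  -0.3154  0.0932] psi 0.053 F [ 1.  -0.6  0.8] gap 0.698
clock 1.13 rows 4
2,-37,2,-0.013,0.3, 3,-36,1,-0.014,0.3, 0,0,30,0,0.3, 0,0,30,0,0.3, 0,0,0,0,0.3, 0,0,0,0,0.3, 0,0,0,0,0.3, 0,0,0,0,0.3, 0,0,0,0,0.3, 0,0,0,0,0.3
```

Emit:
move_arm --targets '[2, -37, 2, -0.013, 0.3, 3, -36, 1, -0.014, 0.3, 0, 0, 0, 0, 0.3, 0, 0, 30, 0, 0.3, 0, 0, 20, 0, 0.3, 0, 0, 0, 0, 0.3, 0, 0, 0, 0, 0.3, 0, 0, 0, 0, 0.3, 0, 0, 0, 0, 0.3, 0, 0, 0, 0, 0.3]'

```text
clock: 1.97
ee_pos: [0.4205, -0.2349, 0.0402]
orientation: [[0.996, 0.089, 0.007], [0.09, -0.996, -0.012], [0.006, 0.013, -1.0]]
force: [0.4, 0.5, -0.2]
finger_gap: 0.7
```

```bash
python3 - <<'E'
from h import *
st();plan([(.418,-.2422,.009,.08,.3)])
s=snap('scene','s1');i=cv2.imread('pics/s1.png')
for p in packs(read_camera('top')): print(np.round(p[0],4))
E
```

```text
t 1.97 p [ 0.4205 -0.2349  0.0402] psi 0.09 F [ 0.4  0.5 -0.2] gap 0.7
clock 1.97 rows 1
-3,7,31,0.01,0.3, 0,0,0,0,0.3, 0,0,0,0,0.3, 0,0,0,0,0.3, 0,0,0,0,0.3, 0,0,0,0,0.3, 0,0,0,0,0.3, 0,0,0,0,0.3, 0,0,0,0,0.3, 0,0,0,0,0.3
[ 0.5945 -0.3504]
[ 0.4958 -0.2372]
```

View pics/s1.png

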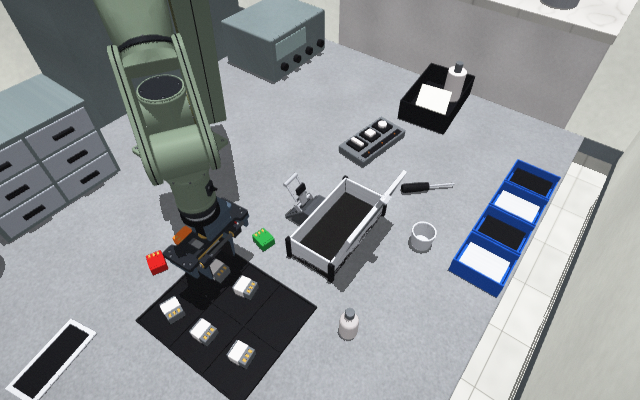

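The gripper is over the near pack (about 215,268), and the other four packs are unmoved.

Emit:
move_arm --targets '[-3, 7, 3, 0.01, 0.3, 0, 0, 15, 0, 0.3, 0, 0, 9, 0, 0.3, 0, 0, 4, 0, 0.3, 0, 0, 0, 0, 0.3, 0, 0, 0, 0, 1, 0, 0, 0, 0, 1, 0, 0, 0, 0, 1, 0, 0, 0, 0, 1, 0, 0, 0, 0, 1]' --grip_force 20

```text
clock: 2.9
ee_pos: [0.4195, -0.2458, 0.0103]
orientation: [[0.997, 0.077, 0.012], [0.077, -0.997, -0.016], [0.01, 0.016, -1.0]]
force: [-0.8, -0.2, -1.2]
finger_gap: 0.396
```

```bash
python3 - <<'E'
from h import *
st()
g=cw(-5,75,120); print(g)
plan([(.418,-.2422,.12,.08,1),(g[0],g[1],.12,CPSI,1)])
E
```

```text
t 2.9 p [ 0.4195 -0.2458  0.0103] psi 0.077 F [-0.8 -0.2 -1.2] gap 0.396
[0.567453 0.094085 0.12    ]
clock 2.9 rows 12
0,-1,-37,-0.001,1, -1,-1,-36,-0.001,1, 0,-2,-37,-0.001,1, 20,-36,0,0.005,1, 19,-36,0,0.005,1, 19,-36,0,0.005,1, 19,-36,0,0.005,1, 19,-36,0,0.005,1, 19,-36,0,0.005,1, 18,-37,0,0.005,1
18,-37,0,0.006,1, 18,-36,0,0.005,1, 0,0,0,0,1, 0,0,0,0,1, 0,0,0,0,1, 0,0,0,0,1, 0,0,0,0,1, 0,0,0,0,1, 0,0,0,0,1, 0,0,0,0,1
```

Emit:
move_arm --targets '[0, -1, -25, 0, 1, 0, -1, -37, 0, 1, 0, -2, -37, 0, 1, 18, -30, -10, 0.005, 1, 19, -36, 0, 0.005, 1, 19, -36, 0, 0.005, 1, 19, -36, 0, 0.005, 1, 19, -36, 0, 0.005, 1, 19, -36, 0, 0.005, 1, 18, -36, 0, 0.005, 1]'

```text
clock: 3.73
ee_pos: [0.5367, 0.0155, 0.1245]
orientation: [[0.999, 0.027, 0.017], [0.028, -0.999, -0.018], [0.017, 0.018, -1.0]]
force: [0.8, -0.3, -1.0]
finger_gap: 0.391
```

```bash
python3 - <<'E'
from h import *
st();print(get_obs()['orientation'])
g=cw(-5,75,120)
plan([(g[0],g[1],.10,CPSI,1)])
E
```

```text
t 3.73 p [0.5367 0.0155 0.1245] psi 0.028 F [ 0.8 -0.3 -1. ] gap 0.391
[[ 0.99948239  0.02723958  0.01711573]
 [ 0.02754602 -0.99945971 -0.01793077]
 [ 0.01661806  0.01839296 -0.99969272]]
clock 3.73 rows 3
11,-26,8,-0.002,1, 11,-26,8,-0.002,1, 11,-26,9,-0.002,1, 0,0,0,0,1, 0,0,0,0,1, 0,0,0,0,1, 0,0,0,0,1, 0,0,0,0,1, 0,0,0,0,1, 0,0,0,0,1
```

Emit:
move_arm --targets '[11, -28, 4, 0, 1, 10, -24, 4, 0, 1, 6, -14, 0, 0, 1, 2, -5, 0, 0, 1, 0, 0, 0, 0, 1, 0, 0, 0, 0, 1, 0, 0, 0, 0, 1, 0, 0, 0, 0, 1, 0, 0, 0, 0, 1, 0, 0, 0, 0, 1]'

```text
clock: 4.57
ee_pos: [0.5655, 0.0952, 0.1155]
orientation: [[0.999, 0.034, 0.019], [0.034, -0.999, -0.018], [0.018, 0.018, -1.0]]
force: [0.1, -0.5, -1.5]
finger_gap: 0.396
```

```bash
python3 - <<'E'
from h import *
st();print(np.round(get_obs()['orientation'],3))
g=cw(-5,75,120)
plan([(g[0],g[1],.10,CPSI,1),(g[0],g[1],.030,CPSI,1)])
E
```

```text
t 4.57 p [0.5655 0.0952 0.1155] psi 0.034 F [ 0.1 -0.5 -1.5] gap 0.396
[[ 0.999  0.034  0.019]
 [ 0.034 -0.999 -0.018]
 [ 0.018  0.018 -1.   ]]
clock 4.57 rows 3
2,1,15,0,1, 0,0,35,0,1, 0,0,35,0,1, 0,0,0,0,1, 0,0,0,0,1, 0,0,0,0,1, 0,0,0,0,1, 0,0,0,0,1, 0,0,0,0,1, 0,0,0,0,1
```

Emit:
move_arm --targets '[2, 1, 15, 0, 1, 0, 0, 28, 0, 1, 0, 0, 20, 0, 1, 0, 0, 10, 0, 1, 0, 0, 4, 0, 1, 0, 0, 0, 0, 1, 0, 0, 0, 0, 1, 0, 0, 0, 0, 1, 0, 0, 0, 0, 1, 0, 0, 0, 0, 1]'

```text
clock: 5.4
ee_pos: [0.5732, 0.0893, 0.0421]
orientation: [[0.999, 0.028, 0.031], [0.029, -0.999, -0.016], [0.03, 0.017, -0.999]]
force: [0.4, -0.0, -0.6]
finger_gap: 0.398
```

```bash
python3 - <<'E'
from h import *
st()
g=cw(-5,75,120)
plan([(g[0],g[1],.030,CPSI,1)])
s=snap('scene','s2')
E
```

```text
t 5.4 p [0.5732 0.0893 0.0421] psi 0.029 F [ 0.4 -0.  -0.6] gap 0.398
clock 5.4 rows 1
-6,-5,12,-0.005,1, 0,0,0,0,1, 0,0,0,0,1, 0,0,0,0,1, 0,0,0,0,1, 0,0,0,0,1, 0,0,0,0,1, 0,0,0,0,1, 0,0,0,0,1, 0,0,0,0,1
```

View pics/s2.png

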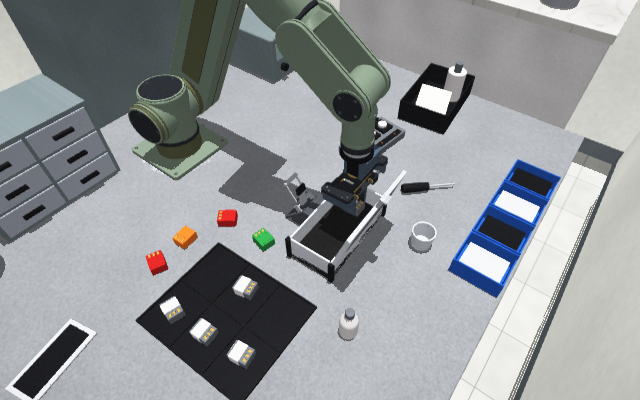

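The gripper is inside the case at the far (+y) end, holding the first pack (about 345,200).

Emit:
move_arm --targets '[-5, -4, 6, -0.005, 1, -1, -2, 3, 0, 1, 0, 0, 2, 0, 1, 0, 0, 0, 0, 1, 0, 0, 0, 0, 1, 0, 0, 0, 0, 1, 0, 0, 0, 0, 1, 0, 0, 0, 0, 1, 0, 0, 0, 0, 1, 0, 0, 0, 0, 1]'

```text
clock: 6.28
ee_pos: [0.5674, 0.0961, 0.0308]
orientation: [[0.999, 0.034, 0.033], [0.035, -0.999, -0.016], [0.032, 0.017, -0.999]]
force: [0.7, 0.1, -1.3]
finger_gap: 0.398
```

```bash
python3 - <<'E'
from h import *
st();print(np.round(get_obs()['orientation'],3))
E
```

```text
t 6.28 p [0.5674 0.0961 0.0308] psi 0.035 F [ 0.7  0.1 -1.3] gap 0.398
[[ 0.999  0.034  0.033]
 [ 0.035 -0.999 -0.016]
 [ 0.032  0.017 -0.999]]
```

Emit:
move_arm --targets '[0, 0, 1, 0, 0.54, 0, 0, 0, 0, 0.54, 0, 0, 0, 0, 0.54, 0, 0, -10, 0, 0.54, 0, 0, -25, 0, 0.54, 0, 0, -30, 0, 0.54, 0, 0, -30, 0, 0.54, -5, 20, -10, 0, 0.54, -5, 35, 0, -0.02, 0.3, -5, 35, 0, -0.02, 0.3]'

```text
clock: 7.12
ee_pos: [0.5547, 0.0105, 0.1459]
orientation: [[0.996, 0.084, 0.039], [0.085, -0.996, -0.014], [0.038, 0.017, -0.999]]
force: [0.4, 0.4, -0.1]
finger_gap: 0.574
```

```bash
python3 - <<'E'
from h import *
st();print(np.round(get_obs()['orientation'],3))
c=snap('top','t2')
for p in packs(c): print(np.round(p[0],4),np.round(p[2:4],1))
plan([(.501,-.2360,.10,.227,.3),(.501,-.236,.04,.227,.3)])
E
```

```text
t 7.12 p [0.5547 0.0105 0.1459] psi 0.085 F [ 0.4  0.4 -0.1] gap 0.574
[[ 0.996  0.084  0.039]
 [ 0.085 -0.996 -0.014]
 [ 0.038  0.017 -0.999]]
[ 0.5943 -0.3505] [4.4 7.4]
[ 0.499  -0.3635] [1.6 4.8]
[ 0.4956 -0.2371] [12.9 13. ]
[ 0.4077 -0.3677] [-15.9 -15. ]
clock 7.17 rows 9
-10,34,7,-0.021,0.3, -11,33,7,-0.021,0.3, -12,33,6,-0.021,0.3, -13,33,7,-0.02,0.3, -13,33,6,-0.021,0.3, -14,32,7,-0.02,0.3, -14,32,6,-0.021,0.3, 0,0,30,0,0.3, 0,0,30,0,0.3, 0,0,0,0,0.3
```

View pics/t2.png

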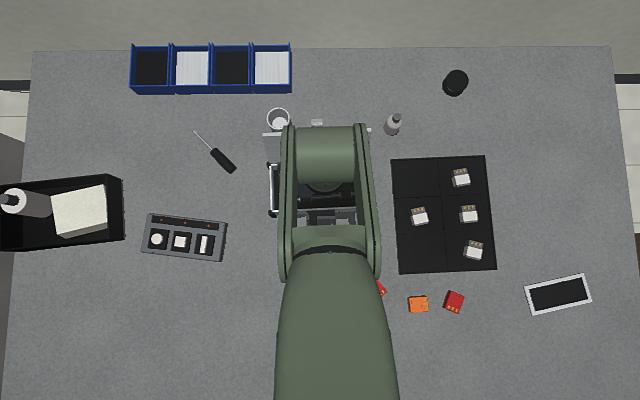

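Emit:
move_arm --targets '[-10, 34, 7, -0.021, 0.3, -11, 33, 7, -0.021, 0.3, -12, 33, 6, -0.021, 0.3, -13, 33, 7, -0.02, 0.3, -13, 33, 6, -0.021, 0.3, -14, 28, 7, -0.02, 0.3, -10, 20, 6, -0.02, 0.3, -5, 9, 0, 0, 0.3, 0, 0, 0, 0, 0.3, 0, 0, 0, 0, 0.3]'

```text
clock: 8.0
ee_pos: [0.5022, -0.242, 0.1105]
orientation: [[0.973, 0.224, 0.055], [0.226, -0.974, -0.021], [0.049, 0.033, -0.998]]
force: [0.2, 0.3, 0.0]
finger_gap: 0.698
```

```bash
sed -i "s/,'gap',round/,'z',np.round(R[:,2],3),'gap',round/" h.py; python3 - <<'E'
from h import *
st();
plan([(.501,-.2360,.09,.227,.3),(.501,-.236,.04,.227,.3)])
E
```

```text
t 8.0 p [ 0.5022 -0.242   0.1105] psi 0.228 F [0.2 0.3 0. ] z [ 0.055 -0.021 -0.998] gap 0.698
clock 8.0 rows 3
0,-6,20,0.001,0.3, 0,0,25,-0,0.3, 0,0,25,-0,0.3, 0,0,0,0,0.3, 0,0,0,0,0.3, 0,0,0,0,0.3, 0,0,0,0,0.3, 0,0,0,0,0.3, 0,0,0,0,0.3, 0,0,0,0,0.3
```

Emit:
move_arm --targets '[0, -3, 0, 0, 0.3, 0, -3, 0, 0, 0.3, 0, 0, 0, 0, 0.3, 0, 0, 0, 0, 0.3, 0, 0, 0, 0, 0.3, 0, 0, 0, 0, 0.3, 0, 0, 0, 0, 0.3, 0, 0, 0, 0, 0.3, 0, 0, 0, 0, 0.3, 0, 0, 0, 0, 0.3]'

```text
clock: 8.83
ee_pos: [0.5035, -0.2289, 0.1124]
orientation: [[0.971, 0.231, 0.058], [0.233, -0.972, -0.02], [0.052, 0.033, -0.998]]
force: [0.6, 0.0, -0.4]
finger_gap: 0.699
```

```bash
python3 - <<'E'
from h import *
st(); o=get_obs();print(np.round(o['q'],4),np.round(o['orientation'],4)[:,2],np.round(o['qd'],3))
E
```

```text
t 8.83 p [ 0.5035 -0.2289  0.1124] psi 0.235 F [ 0.6  0.  -0.4] z [ 0.058 -0.02  -0.998] gap 0.699
[-0.4521  0.3414  1.812   0.0095  0.9273  0.879 ] [ 0.058  -0.0198 -0.9981] [ 0.     0.003  0.001  0.001  0.002 -0.   ]
```

Emit:
move_arm --targets '[0, 0, 40, 0, 0.3, 0, 0, 20, 0, 0.3, 0, 0, 0, 0, 0.3, 0, 0, 0, 0, 0.3, 0, 0, 0, 0, 0.3, 0, 0, 0, 0, 0.3, 0, 0, 0, 0, 0.3, 0, 0, 0, 0, 0.3, 0, 0, 0, 0, 0.3, 0, 0, 0, 0, 0.3]'

```text
clock: 9.67
ee_pos: [0.5115, -0.2331, 0.0579]
orientation: [[0.971, 0.229, 0.07], [0.232, -0.972, -0.026], [0.062, 0.041, -0.997]]
force: [-0.0, 0.7, 0.8]
finger_gap: 0.701
```

```bash
python3 - <<'E'
from h import *
st(); o=get_obs();print(np.round(o['q'],4),np.round(o['orientation'],4)[:,2],np.round(o['qd'],3))
plan([(.501,-.2360,.009,.227,.3)])
E
```

```text
t 9.67 p [ 0.5115 -0.2331  0.0579] psi 0.234 F [-0.   0.7  0.8] z [ 0.07  -0.026 -0.997] gap 0.701
[-0.4525  0.411   1.8674  0.0105  0.7886  0.8782] [ 0.0703 -0.0259 -0.9972] [ 0.001 -0.009 -0.006  0.001  0.002  0.002]
clock 9.67 rows 2
-5,0,24,0.004,0.3, -6,0,25,0.003,0.3, 0,0,0,0,0.3, 0,0,0,0,0.3, 0,0,0,0,0.3, 0,0,0,0,0.3, 0,0,0,0,0.3, 0,0,0,0,0.3, 0,0,0,0,0.3, 0,0,0,0,0.3
```

Emit:
move_arm --targets '[0, 0, -40, 0, 0.3, 0, 0, -40, 0, 0.3, 0, 0, -40, 0, 0.3, 0, 0, 0, 0, 0.3, 0, 0, 0, 0, 0.3, 0, 0, 40, 0, 0.3, 0, 0, 0, 0, 0.3, 0, 0, 0, 0, 0.3, 0, 0, 40, 0, 0.3, 0, 0, 0, 0, 0.3]'

```text
clock: 10.5
ee_pos: [0.5102, -0.2328, 0.1049]
orientation: [[0.97, 0.229, 0.076], [0.232, -0.972, -0.028], [0.067, 0.045, -0.997]]
force: [-1.9, 0.5, -1.7]
finger_gap: 0.701
```

```bash
python3 - <<'E'
from h import *
st(); o=get_obs();print(np.round(o['q'],4),np.round(o['orientation'],4)[:,2],np.round(o['qd'],3))
E
```

```text
t 10.5 p [ 0.5102 -0.2328  0.1049] psi 0.235 F [-1.9  0.5 -1.7] z [ 0.076 -0.028 -0.997] gap 0.701
[-0.453   0.3516  1.8197  0.0097  0.8898  0.879 ] [ 0.0757 -0.0285 -0.9967] [-0.001 -0.121 -0.156  0.003  0.1    0.001]
```

Emit:
move_arm --targets '[0, 0, 0, 0, 0.3, 0, 0, 0, 0, 0.3, 0, 0, 0, 0, 0.3, 0, 0, 0, 0, 0.3, 0, 0, 0, 0, 0.3, 0, 0, 0, 0, 0.3, 0, 0, 0, 0, 0.3, 0, 0, 0, 0, 0.3, 0, 0, 0, 0, 0.3, 0, 0, 0, 0, 0.3]'

```text
clock: 11.33
ee_pos: [0.514, -0.2346, 0.1143]
orientation: [[0.97, 0.229, 0.086], [0.232, -0.972, -0.034], [0.076, 0.053, -0.996]]
force: [0.4, -0.7, 0.9]
finger_gap: 0.7
```

```bash
python3 - <<'E'
from h import *
st(); o=get_obs();print(np.round(o['q'],4),np.round(o['orientation'],4)[:,2],np.round(o['qd'],3))
E
```

```text
t 11.33 p [ 0.514  -0.2346  0.1143] psi 0.235 F [ 0.4 -0.7  0.9] z [ 0.086 -0.034 -0.996] gap 0.7
[-0.453   0.3423  1.8075  0.0097  0.8994  0.879 ] [ 0.0863 -0.0335 -0.9957] [ 0.001 -0.001 -0.     0.     0.001  0.   ]
```

Emit:
move_arm --targets '[-2, 0, 10, 0, 0.3, -2, 0, 10, 0, 0.3, -2, 0, 10, 0, 0.3, -2, 0, 10, 0, 0.3, -2, 0, 10, 0, 0.3, -2, 0, 10, 0, 0.3, -2, 0, 10, 0, 0.3, 0, 0, 0, 0, 0.3, 0, 0, 0, 0, 0.3, 0, 0, 0, 0, 0.3]'

```text
clock: 12.17
ee_pos: [0.5035, -0.2397, 0.0346]
orientation: [[0.97, 0.229, 0.081], [0.232, -0.972, -0.031], [0.072, 0.049, -0.996]]
force: [-0.4, -0.2, 0.4]
finger_gap: 0.702
```

```bash
python3 - <<'E'
from h import *
st(); o=get_obs();print(np.round(o['q'],4),np.round(o['orientation'],4)[:,2],np.round(o['qd'],3),np.round(o['tau'],1))
E
```

```text
t 12.17 p [ 0.5035 -0.2397  0.0346] psi 0.235 F [-0.4 -0.2  0.4] z [ 0.081 -0.031 -0.996] gap 0.702
[-0.4704  0.431   1.9119  0.0138  0.7122  0.8571] [ 0.0811 -0.0311 -0.9962] [ 0.001  0.003 -0.002 -0.    -0.003 -0.001] [ -0.  -40.9 -17.1   0.1  -0.4   0. ]
```

Emit:
move_arm --targets '[0, 0, -5, 0, 0.3, 0, 0, -5, 0, 0.3, 0, 0, -5, 0, 0.3, 0, 0, -5, 0, 0.3, 0, 0, -5, 0, 0.3, 0, 0, -5, 0, 0.3, 0, 0, 0, 0, 0.3, 0, 0, 0, 0, 0.3, 0, 0, 0, 0, 0.3, 0, 0, 0, 0, 0.3]'

```text
clock: 13.0
ee_pos: [0.5031, -0.2395, 0.0719]
orientation: [[0.969, 0.229, 0.089], [0.233, -0.972, -0.035], [0.078, 0.054, -0.995]]
force: [-1.3, -0.1, 0.0]
finger_gap: 0.703
```

```bash
python3 - <<'E'
from h import *
st(); o=get_obs();print(np.round(o['q'],4),np.round(o['orientation'],4)[:,2],np.round(o['qd'],3),np.round(o['tau'],1))
E
```

```text
t 13.0 p [ 0.5031 -0.2395  0.0719] psi 0.236 F [-1.3 -0.1  0. ] z [ 0.089 -0.035 -0.995] gap 0.703
[-0.4705  0.3789  1.8794  0.0129  0.7885  0.8581] [ 0.0886 -0.0348 -0.9955] [ 0.001  0.002  0.002 -0.     0.001  0.001] [  0.  -40.2 -18.9   0.1  -0.4   0. ]
```

Emit:
move_arm --targets '[0, 0, -40, 0, 0.3, 0, 0, -20, 0, 0.3, 0, 0, 0, 0, 0.3, 0, 0, 0, 0, 0.3, 0, 0, 0, 0, 0.3, 0, 0, 0, 0, 0.3, 0, 0, 0, 0, 0.3, 0, 0, 0, 0, 0.3, 0, 0, 0, 0, 0.3, 0, 0, 0, 0, 0.3]'

```text
clock: 13.83
ee_pos: [0.4936, -0.2353, 0.1245]
orientation: [[0.97, 0.23, 0.073], [0.232, -0.972, -0.027], [0.065, 0.043, -0.997]]
force: [0.0, -0.2, -0.3]
finger_gap: 0.701
```

```bash
python3 - <<'E'
from h import *
st(); o=get_obs();print(np.round(o['q'],4),np.round(o['orientation'],4)[:,2],np.round(o['qd'],3),np.round(o['tau'],1))
E
```

```text
t 13.83 p [ 0.4936 -0.2353  0.1245] psi 0.235 F [ 0.  -0.2 -0.3] z [ 0.073 -0.027 -0.997] gap 0.701
[-0.4716  0.312   1.8233  0.0115  0.9284  0.8592] [ 0.0734 -0.0271 -0.9969] [ 0.     0.009  0.007 -0.001 -0.004 -0.001] [ -0.  -38.3 -20.6   0.1  -0.4   0. ]
```

Emit:
move_arm --targets '[0, 0, 12, 0, 0.3, 0, 0, 12, 0, 0.3, 0, 0, 12, 0, 0.3, 0, 0, 12, 0, 0.3, 0, 0, 12, 0, 0.3, 0, 0, 12, 0, 0.3, 0, 0, 10, 0, 0.3, 0, 0, 5, 0, 0.3, 0, 0, 0, 0, 0.3, 0, 0, 0, 0, 0.3]'

```text
clock: 14.67
ee_pos: [0.5008, -0.2381, 0.0326]
orientation: [[0.971, 0.23, 0.073], [0.232, -0.972, -0.027], [0.065, 0.043, -0.997]]
force: [-0.5, 0.3, 0.4]
finger_gap: 0.698
```

```bash
python3 - <<'E'
from h import *
st(); o=get_obs();print(np.round(o['q'],4),np.round(o['orientation'],4)[:,2],np.round(o['qd'],3),np.round(o['tau'],1))
E
```

```text
t 14.67 p [ 0.5008 -0.2381  0.0326] psi 0.235 F [-0.5  0.3  0.4] z [ 0.073 -0.027 -0.997] gap 0.698
[-0.47    0.4333  1.9139  0.0138  0.717   0.8573] [ 0.0731 -0.027  -0.997 ] [-0.001  0.01   0.002 -0.    -0.004 -0.   ] [ -0.  -40.7 -16.8   0.1  -0.4   0. ]
```

Emit:
move_arm --targets '[0, -2, 4, 0, 0.3, 0, 0, 6, 0, 0.3, 0, 0, 6, 0, 0.3, 0, 0, 4, 0, 0.3, 0, 0, 1, 0, 0.3, 0, 0, 0, 0, 1, 0, 0, 0, 0, 1, 0, 0, 0, 0, 1, 0, 0, 0, 0, 1, 0, 0, 0, 0, 1]'

```text
clock: 15.5
ee_pos: [0.5034, -0.2371, 0.0116]
orientation: [[0.97, 0.23, 0.077], [0.232, -0.972, -0.029], [0.068, 0.046, -0.997]]
force: [-0.5, -0.6, -1.9]
finger_gap: 0.393
```

```bash
python3 - <<'E'
from h import *
st()
E
```

```text
t 15.5 p [ 0.5034 -0.2371  0.0116] psi 0.235 F [-0.5 -0.6 -1.9] z [ 0.077 -0.029 -0.997] gap 0.393
```

Gripped (gap 0.393, about 36 mm). Next is an ascent with abrupt stops, since that takes tilt out.

Emit:
move_arm --targets '[0, 0, -40, 0, 1, 0, 0, -20, 0, 1, 0, 0, 0, 0, 1, 0, 0, 0, 0, 1, 0, 0, 0, 0, 1, 0, 0, -40, 0, 1, 0, 0, -20, 0, 1, 0, 0, 0, 0, 1, 0, 0, 0, 0, 1, 0, 0, 0, 0, 1]'

```text
clock: 16.33
ee_pos: [0.4896, -0.2315, 0.1241]
orientation: [[0.971, 0.23, 0.06], [0.232, -0.973, -0.021], [0.054, 0.034, -0.998]]
force: [-0.6, 0.1, -0.8]
finger_gap: 0.396
```

```bash
python3 - <<'E'
from h import *
st()
g=cw(-5,21,120)
plan([(g[0],g[1],.13,CPSI,1)])
E
```

```text
t 16.33 p [ 0.4896 -0.2315  0.1241] psi 0.234 F [-0.6  0.1 -0.8] z [ 0.06  -0.021 -0.998] gap 0.396
clock 16.33 rows 7
20,-35,-1,0.029,1, 19,-36,-1,0.029,1, 18,-36,-1,0.028,1, 17,-37,-1,0.029,1, 16,-37,-1,0.028,1, 15,-38,0,0.029,1, 14,-37,-1,0.028,1, 0,0,0,0,1, 0,0,0,0,1, 0,0,0,0,1
```

Emit:
move_arm --targets '[19, -35, -1, 0.029, 1, 19, -36, -1, 0.029, 1, 18, -36, -1, 0.029, 1, 17, -37, -1, 0.029, 1, 16, -37, -1, 0.029, 1, 14, -32, -1, 0.029, 1, 8, -20, -1, 0.028, 1, 4, -9, 0, 0, 1, 0, 0, 0, 0, 1, 0, 0, 0, 0, 1]'

```text
clock: 17.17
ee_pos: [0.5632, 0.0339, 0.1091]
orientation: [[0.999, 0.017, 0.03], [0.018, -1.0, -0.02], [0.029, 0.02, -0.999]]
force: [0.7, -0.9, -0.6]
finger_gap: 0.396
```

```bash
python3 - <<'E'
from h import *
st()
g=cw(-5,21,120)
plan([(g[0],g[1],.10,CPSI,1)])
E
```

```text
t 17.17 p [0.5632 0.0339 0.1091] psi 0.018 F [ 0.7 -0.9 -0.6] z [ 0.03  -0.02  -0.999] gap 0.396
clock 17.17 rows 1
6,-6,9,-0.016,1, 0,0,0,0,1, 0,0,0,0,1, 0,0,0,0,1, 0,0,0,0,1, 0,0,0,0,1, 0,0,0,0,1, 0,0,0,0,1, 0,0,0,0,1, 0,0,0,0,1
```

Emit:
move_arm --targets '[5, -5, 3, -0.015, 1, 0, 0, 9, 0, 1, 0, 0, 10, 0, 1, 0, 0, 10, 0, 1, 0, 0, 9, 0, 1, 0, 0, 9, 0, 1, 0, 0, 7, 0, 1, 0, 0, 4, 0, 1, 0, 0, 0, 0, 1, 0, 0, 0, 0, 1]'

```text
clock: 18.0
ee_pos: [0.5665, 0.0305, 0.0383]
orientation: [[0.999, 0.027, 0.022], [0.027, -0.999, -0.022], [0.021, 0.022, -1.0]]
force: [-0.3, 0.1, -0.2]
finger_gap: 0.4
```

```bash
cat >>h.py <<'E'
def cc():
    o=get_obs(); p=np.array(o['ee_pos']); d=p[:2]-C; print('case xy mm',np.round([d@EX*1000,d@EY*1000],1))
E
python3 - <<'E'
from h import *
st();cc()
E
```

```text
t 18.0 p [0.5665 0.0305 0.0383] psi 0.027 F [-0.3  0.1 -0.2] z [ 0.022 -0.022 -1.   ] gap 0.4
case xy mm [-8.1 11.5]
```

Emit:
move_arm --targets '[2, -5, 2, 0, 1, 1, -6, 1, 0, 1, 0, -6, 1, 0, 1, 0, -6, 0, 0, 1, 0, -4, 0, 0, 1, 0, -2, 0, 0, 1, 0, 0, 0, 0, 1, 0, 0, 0, 0, 1, 0, 0, 0, 0, 1, 0, 0, 0, 0, 1]'

```text
clock: 18.83
ee_pos: [0.5707, 0.0637, 0.0354]
orientation: [[0.999, 0.029, 0.027], [0.03, -0.999, -0.022], [0.026, 0.023, -0.999]]
force: [0.9, -1.2, -1.7]
finger_gap: 0.4
```

```bash
python3 - <<'E'
from h import *
st();cc()
E
```

```text
t 18.83 p [0.5707 0.0637 0.0354] psi 0.03 F [ 0.9 -1.2 -1.7] z [ 0.027 -0.022 -0.999] gap 0.4
case xy mm [-2.8 44.6]
```

Emit:
move_arm --targets '[0, 2, 3, 0, 1, 0, 0, 0, 0, 1, 0, 0, 0, 0, 0.54, 0, 0, 0, 0, 0.54, 0, 0, 0, 0, 0.54, 0, 0, -40, 0, 0.54, 0, 0, -40, 0, 0.54, 0, 0, 0, 0, 0.54, 0, 0, 0, 0, 0.54, 0, 0, 0, 0, 0.54]'

```text
clock: 19.67
ee_pos: [0.5687, 0.0625, 0.1145]
orientation: [[0.999, 0.027, 0.025], [0.027, -0.999, -0.021], [0.024, 0.022, -0.999]]
force: [0.6, 0.5, 0.2]
finger_gap: 0.457
```

```bash
python3 - <<'E'
from h import *
st();cc()
c=snap('top','t3');snap('scene','s3')
for p in packs(c): print(np.round(p[0],4),np.round(p[2:4],1))
E
```

```text
t 19.67 p [0.5687 0.0625 0.1145] psi 0.027 F [0.6 0.5 0.2] z [ 0.025 -0.021 -0.999] gap 0.457
case xy mm [-4.8 43.4]
[ 0.5945 -0.3502] [3.7 6.4]
[ 0.4989 -0.3638] [2.3 4.8]
[ 0.4077 -0.3677] [-17.8 -15. ]
```

View pics/s3.png

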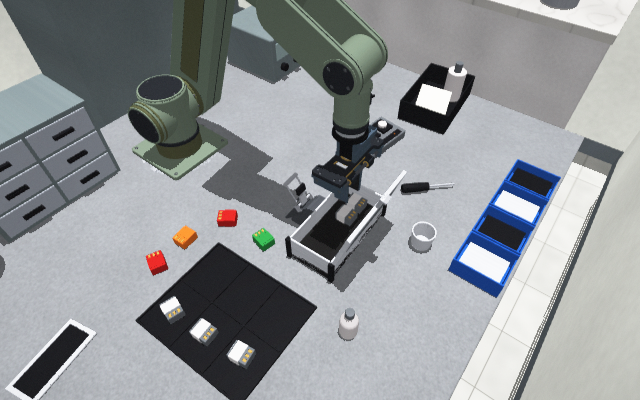

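Two packs are in the case (about 345,210) and the gripper is clear of them. Next is the pack at world (0.504, -0.363).

```bash
python3 - <<'E'
from h import *
plan([(.5044,-.3635,.10,.06,.3)],step=39)
E
```

```text
clock 19.77 rows 11
-7,39,1,-0.003,0.3, -7,38,1,-0.003,0.3, -7,39,1,-0.003,0.3, -7,38,1,-0.003,0.3, -7,38,1,-0.003,0.3, -7,39,1,-0.003,0.3, -8,38,1,-0.003,0.3, -8,38,2,-0.003,0.3, -8,39,1,-0.003,0.3, -8,38,2,-0.003,0.3
-7,39,1,-0.003,0.3, 0,0,0,0,0.3, 0,0,0,0,0.3, 0,0,0,0,0.3, 0,0,0,0,0.3, 0,0,0,0,0.3, 0,0,0,0,0.3, 0,0,0,0,0.3, 0,0,0,0,0.3, 0,0,0,0,0.3
```

Emit:
move_arm --targets '[-5, 38, -1, -0.003, 0.4, -7, 40, -1, -0.003, 0.3, -7, 40, 0, -0.003, 0.3, -7, 40, 0, -0.003, 0.3, -7, 40, 0, -0.003, 0.3, -7, 40, 0, -0.003, 0.3, -7, 40, 0, -0.003, 0.3, -8, 40, 0, -0.003, 0.3, -8, 40, 0, -0.003, 0.3, -8, 30, 0, -0.003, 0.3]'

```text
clock: 20.6
ee_pos: [0.5073, -0.3329, 0.1071]
orientation: [[0.997, 0.072, 0.0], [0.072, -0.997, -0.011], [-0.001, 0.011, -1.0]]
force: [0.8, -0.4, -0.9]
finger_gap: 0.697
```

```bash
python3 - <<'E'
from h import *
st()
plan([(.5044,-.3635,.10,.06,.3)],step=39)
E
```

```text
t 20.6 p [ 0.5073 -0.3329  0.1071] psi 0.072 F [ 0.8 -0.4 -0.9] z [ 0.    -0.011 -1.   ] gap 0.697
clock 20.6 rows 1
-5,30,7,0.012,0.3, 0,0,0,0,0.3, 0,0,0,0,0.3, 0,0,0,0,0.3, 0,0,0,0,0.3, 0,0,0,0,0.3, 0,0,0,0,0.3, 0,0,0,0,0.3, 0,0,0,0,0.3, 0,0,0,0,0.3
```

Emit:
move_arm --targets '[-2, 15, 3, 0.006, 0.3, -1, 4, 6, 0.006, 0.3, 0, 0, 10, 0, 0.3, 0, 0, 10, 0, 0.3, 0, 0, 10, 0, 0.3, 0, 0, 10, 0, 0.3, 0, 0, 7, 0, 0.3, 0, 0, 4, 0, 0.3, 0, 0, 0, 0, 0.3, 0, 0, 0, 0, 0.3]'

```text
clock: 21.43
ee_pos: [0.5002, -0.351, 0.0325]
orientation: [[0.998, 0.058, -0.013], [0.058, -0.998, -0.002], [-0.013, 0.001, -1.0]]
force: [-0.1, 0.8, -0.0]
finger_gap: 0.7
```

```bash
python3 - <<'E'
from h import *
st()
plan([(.5044,-.3635,.010,.06,.3)],step=39)
E
```

```text
t 21.43 p [ 0.5002 -0.351   0.0325] psi 0.058 F [-0.1  0.8 -0. ] z [-0.013 -0.002 -1.   ] gap 0.7
clock 21.43 rows 1
3,13,23,-0.002,0.3, 0,0,0,0,0.3, 0,0,0,0,0.3, 0,0,0,0,0.3, 0,0,0,0,0.3, 0,0,0,0,0.3, 0,0,0,0,0.3, 0,0,0,0,0.3, 0,0,0,0,0.3, 0,0,0,0,0.3
```

Emit:
move_arm --targets '[1, 5, 0, 0, 0.3, 2, 5, 2, 0, 0.3, 0, 2, 6, 0, 0.3, 0, 0, 7, 0, 0.3, 0, 0, 4, 0, 0.3, 0, 0, 1, 0, 0.3, 0, 0, 0, 0, 1, 0, 0, 0, 0, 1, 0, 0, 0, 0, 1, 0, 0, 0, 0, 1]'

```text
clock: 22.27
ee_pos: [0.5055, -0.365, 0.0123]
orientation: [[0.998, 0.058, -0.01], [0.058, -0.998, -0.004], [-0.01, 0.004, -1.0]]
force: [0.6, -0.2, 0.0]
finger_gap: 0.436
```

```bash
python3 - <<'E'
from h import *
st()
g=cw(-5,-20,120)
plan([(.503,-.36,.12,.04,1),(g[0],g[1],.125,CPSI,1)],step=40)
E
```

```text
t 22.27 p [ 0.5055 -0.365   0.0123] psi 0.058 F [ 0.6 -0.2  0. ] z [-0.01  -0.004 -1.   ] gap 0.436
clock 22.27 rows 12
-1,-2,-36,0.006,1, -1,-2,-36,0.006,1, 0,-1,-36,0.006,1, 9,-40,-1,0.001,1, 9,-40,0,0.001,1, 9,-39,-1,0.001,1, 9,-40,0,0.001,1, 9,-40,-1,0,1, 9,-39,0,0.001,1, 9,-40,-1,0,1
9,-39,0,0.001,1, 9,-40,-1,0,1, 0,0,0,0,1, 0,0,0,0,1, 0,0,0,0,1, 0,0,0,0,1, 0,0,0,0,1, 0,0,0,0,1, 0,0,0,0,1, 0,0,0,0,1
```

Emit:
move_arm --targets '[0, 0, 0, 0, 1, 0, 0, 0, 0, 1, 0, 0, -15, 0, 1, 0, 0, -30, 0, 1, 0, 0, -36, 0, 1, 5, -25, -20, 0.003, 1, 9, -40, 0, 0.002, 1, 9, -40, 0, 0.002, 1, 9, -40, 0, 0.002, 1, 9, -40, 0, 0.002, 1]'

```text
clock: 23.1
ee_pos: [0.539, -0.18, 0.1175]
orientation: [[0.999, 0.034, -0.005], [0.034, -0.999, -0.008], [-0.006, 0.007, -1.0]]
force: [1.1, -0.1, -1.0]
finger_gap: 0.394
```

```bash
python3 - <<'E'
from h import *
st()
g=cw(-5,-20,120)
plan([(g[0],g[1],.115,CPSI,1)],step=40)
E
```

```text
t 23.1 p [ 0.539  -0.18    0.1175] psi 0.034 F [ 1.1 -0.1 -1. ] z [-0.005 -0.008 -1.   ] gap 0.394
clock 23.1 rows 5
8,-36,1,0,1, 7,-35,0,0,1, 8,-36,1,0,1, 7,-35,0,0,1, 8,-36,1,0,1, 0,0,0,0,1, 0,0,0,0,1, 0,0,0,0,1, 0,0,0,0,1, 0,0,0,0,1
```

Emit:
move_arm --targets '[8, -36, -1, 0, 1, 8, -36, -1, 0, 1, 8, -36, -1, 0, 1, 6, -30, 0, 0, 1, 3, -15, 0, 0, 1, 1, -6, 0, 0, 1, 0, 0, 5, 0, 1, 0, 0, 8, 0, 1, 0, 0, 5, 0, 1, 0, 0, 0, 0, 1]'

```text
clock: 23.93
ee_pos: [0.5678, -0.0061, 0.1014]
orientation: [[0.999, 0.042, -0.001], [0.042, -0.999, -0.007], [-0.002, 0.007, -1.0]]
force: [0.1, -0.7, -0.2]
finger_gap: 0.394
```

```bash
python3 - <<'E'
from h import *
st();cc()
g=cw(-5,-17,120)
plan([(g[0],g[1],.085,CPSI,1)],step=40)
E
```

```text
t 23.93 p [ 0.5678 -0.0061  0.1014] psi 0.042 F [ 0.1 -0.7 -0.2] z [-0.001 -0.007 -1.   ] gap 0.394
case xy mm [ -8.1 -25.2]
clock 23.93 rows 1
3,-8,16,0.008,1, 0,0,0,0,1, 0,0,0,0,1, 0,0,0,0,1, 0,0,0,0,1, 0,0,0,0,1, 0,0,0,0,1, 0,0,0,0,1, 0,0,0,0,1, 0,0,0,0,1
```

Emit:
move_arm --targets '[2, -2, 4, 0.004, 1, 0, 0, 8, 0.004, 1, 0, 0, 9, 0, 1, 0, 0, 9, 0, 1, 0, 0, 9, 0, 1, 0, 0, 9, 0, 1, 0, 0, 7, 0, 1, 0, 0, 4, 0, 1, 0, 0, 0, 0, 1, 0, 0, 0, 0, 1]'

```text
clock: 24.77
ee_pos: [0.568, -0.0087, 0.0334]
orientation: [[1.0, 0.027, -0.007], [0.027, -1.0, -0.008], [-0.007, 0.007, -1.0]]
force: [-0.7, -0.5, -1.1]
finger_gap: 0.396
```

```bash
python3 - <<'E'
from h import *
st();cc()
E
```

```text
t 24.77 p [ 0.568  -0.0087  0.0334] psi 0.027 F [-0.7 -0.5 -1.1] z [-0.007 -0.008 -1.   ] gap 0.396
case xy mm [ -8.  -27.7]
```

Emit:
move_arm --targets '[1, -6, 0, -0.006, 1, 1, -6, 0, 0, 1, 0, -6, 0, 0, 1, 0, -5, 0, 0, 1, 0, -4, 0, 0, 1, 0, -2, 0, 0, 1, 0, -1, 0, 0, 1, 0, 0, 0, 0, 1, 0, 0, 0, 0, 1, 0, 0, 0, 0, 1]'

```text
clock: 25.6
ee_pos: [0.5708, 0.0256, 0.0355]
orientation: [[0.999, 0.035, -0.001], [0.035, -0.999, -0.008], [-0.002, 0.008, -1.0]]
force: [-0.1, -0.3, -0.7]
finger_gap: 0.392
```

```bash
python3 - <<'E'
from h import *
st();cc()
E
```

```text
t 25.6 p [0.5708 0.0256 0.0355] psi 0.035 F [-0.1 -0.3 -0.7] z [-0.001 -0.008 -1.   ] gap 0.392
case xy mm [-4.   6.4]
```

Release and rise, then go for the pack at (0.600, -0.350).

Emit:
move_arm --targets '[0, 0, 3, 0, 1, 0, 0, 0, 0, 1, 0, 0, 0, 0, 0.54, 0, 0, 0, 0, 0.54, 0, 0, -10, 0, 0.54, 0, 0, -30, 0, 0.54, 0, 0, -38, 0, 0.54, 0, 10, -15, 0, 0.5, 2, 35, 0, -0.002, 0.3, 3, 40, 0, -0.002, 0.3]'

```text
clock: 26.43
ee_pos: [0.5789, -0.0548, 0.1333]
orientation: [[0.999, 0.047, -0.002], [0.047, -0.999, -0.005], [-0.002, 0.005, -1.0]]
force: [1.0, -0.6, -0.5]
finger_gap: 0.615
```

```bash
python3 - <<'E'
from h import *
st();cc()
c=read_camera('top')
for p in packs(c): print(np.round(p[0],4),np.round(p[2:4],1))
plan([(.600,-.350,.10,.09,.3)],step=40)
E
```

```text
t 26.43 p [ 0.5789 -0.0548  0.1333] psi 0.047 F [ 1.  -0.6 -0.5] z [-0.002 -0.005 -1.   ] gap 0.615
case xy mm [  1.4 -74.2]
[ 0.5944 -0.3506] [4.7 7.4]
[ 0.4077 -0.3677] [-15.9 -15. ]
clock 26.48 rows 8
1,36,4,-0.006,0.3, 1,36,4,-0.006,0.3, 0,36,4,-0.006,0.3, 0,36,4,-0.006,0.3, 0,36,4,-0.006,0.3, 0,36,5,-0.006,0.3, 0,36,4,-0.006,0.3, -1,36,5,-0.006,0.3, 0,0,0,0,0.3, 0,0,0,0,0.3
```

Emit:
move_arm --targets '[1, 36, 3, -0.006, 0.3, 1, 36, 3, -0.006, 0.3, 1, 36, 3, -0.006, 0.3, 1, 36, 3, -0.006, 0.3, 1, 36, 3, -0.006, 0.3, 1, 35, 3, -0.006, 0.3, 1, 30, 3, -0.006, 0.3, 0, 20, 3, 0, 0.3, 0, 8, 3, 0, 0.3, 0, 2, 3, 0, 0.3]'

```text
clock: 27.32
ee_pos: [0.6069, -0.3504, 0.1151]
orientation: [[0.997, 0.08, 0.014], [0.08, -0.997, -0.012], [0.013, 0.014, -1.0]]
force: [-0.1, 0.9, 0.3]
finger_gap: 0.703
```

```bash
python3 - <<'E'
from h import *
st()
plan([(.600,-.350,.10,.1,.3)],step=40)
E
```

```text
t 27.32 p [ 0.6069 -0.3504  0.1151] psi 0.08 F [-0.1  0.9  0.3] z [ 0.014 -0.012 -1.   ] gap 0.703
clock 27.32 rows 1
-7,-1,15,-0.02,0.3, 0,0,0,0,0.3, 0,0,0,0,0.3, 0,0,0,0,0.3, 0,0,0,0,0.3, 0,0,0,0,0.3, 0,0,0,0,0.3, 0,0,0,0,0.3, 0,0,0,0,0.3, 0,0,0,0,0.3
```

Emit:
move_arm --targets '[-4, 0, 5, -0.01, 0.3, -3, 0, 9, -0.01, 0.3, 0, 0, 10, 0, 0.3, 0, 0, 11, 0, 0.3, 0, 0, 11, 0, 0.3, 0, 0, 11, 0, 0.3, 0, 0, 9, 0, 0.3, 0, 0, 6, 0, 0.3, 0, 0, 3, 0, 0.3, 0, 0, 0, 0, 0.3]'

```text
clock: 28.15
ee_pos: [0.5991, -0.3428, 0.0304]
orientation: [[0.994, 0.108, 0.009], [0.108, -0.994, -0.006], [0.008, 0.007, -1.0]]
force: [0.4, 1.3, -0.5]
finger_gap: 0.704
```

```bash
python3 - <<'E'
from h import *
st()
plan([(.600,-.350,.010,.1,.3)],step=40)
E
```

```text
t 28.15 p [ 0.5991 -0.3428  0.0304] psi 0.108 F [ 0.4  1.3 -0.5] z [ 0.009 -0.006 -1.   ] gap 0.704
clock 28.15 rows 1
0,7,20,0.008,0.3, 0,0,0,0,0.3, 0,0,0,0,0.3, 0,0,0,0,0.3, 0,0,0,0,0.3, 0,0,0,0,0.3, 0,0,0,0,0.3, 0,0,0,0,0.3, 0,0,0,0,0.3, 0,0,0,0,0.3
```

Emit:
move_arm --targets '[0, 4, 3, 0, 0.3, 0, 3, 6, 0, 0.3, 0, 0, 6, 0, 0.3, 0, 0, 3, 0, 0.3, 0, 0, 0, 0, 0.3, 0, 0, 0, 0, 1, 0, 0, 0, 0, 1, 0, 0, 0, 0, 1, 0, 0, 0, 0, 1, 0, 0, 0, 0, 1]'

```text
clock: 28.98
ee_pos: [0.6015, -0.352, 0.0124]
orientation: [[0.994, 0.107, 0.012], [0.107, -0.994, -0.008], [0.011, 0.01, -1.0]]
force: [-0.3, 0.4, -1.3]
finger_gap: 0.393
```

```bash
python3 - <<'E'
from h import *
st()
g=cw(-5,-66,120)
plan([(.598,-.34,.12,.04,1),(g[0],g[1],.12,CPSI,1)],step=40)
E
```

```text
t 28.98 p [ 0.6015 -0.352   0.0124] psi 0.108 F [-0.3  0.4 -1.3] z [ 0.012 -0.008 -1.   ] gap 0.393
clock 28.98 rows 11
-1,-4,-36,0.023,1, -1,-4,-36,0.022,1, 0,-4,-36,0.023,1, -2,-37,0,0.001,1, -2,-37,0,0.001,1, -2,-37,0,0.001,1, -2,-37,0,0.001,1, -2,-37,0,0,1, -2,-36,0,0.001,1, -2,-37,0,0,1
-2,-36,0,0.001,1, 0,0,0,0,1, 0,0,0,0,1, 0,0,0,0,1, 0,0,0,0,1, 0,0,0,0,1, 0,0,0,0,1, 0,0,0,0,1, 0,0,0,0,1, 0,0,0,0,1
```

Emit:
move_arm --targets '[0, -2, -20, 0.01, 1, 0, -4, -36, 0.02, 1, 0, -4, -36, 0.02, 1, -2, -25, -12, 0.015, 1, -2, -37, 0, 0.002, 1, -2, -37, 0, 0.001, 1, -2, -37, 0, 0.001, 1, -2, -37, 0, 0.001, 1, -2, -37, 0, 0.001, 1, -2, -37, 0, 0.001, 1]'

```text
clock: 29.82
ee_pos: [0.5764, -0.0936, 0.1188]
orientation: [[1.0, 0.02, 0.018], [0.02, -1.0, -0.012], [0.017, 0.012, -1.0]]
force: [-0.3, 0.9, -1.1]
finger_gap: 0.394
```

```bash
python3 - <<'E'
from h import *
st()
g=cw(-5,-57,120)
plan([(g[0],g[1],.11,CPSI,1)],step=40)
E
```

```text
t 29.82 p [ 0.5764 -0.0936  0.1188] psi 0.02 F [-0.3  0.9 -1.1] z [ 0.018 -0.012 -1.   ] gap 0.394
clock 29.82 rows 2
-2,-28,4,-0.007,1, -1,-28,5,-0.007,1, 0,0,0,0,1, 0,0,0,0,1, 0,0,0,0,1, 0,0,0,0,1, 0,0,0,0,1, 0,0,0,0,1, 0,0,0,0,1, 0,0,0,0,1
```

Emit:
move_arm --targets '[-1, -24, 2, -0.007, 1, -1, -12, 2, -0.007, 1, 0, -4, 4, 0, 1, 0, 0, 8, 0, 1, 0, 0, 8, 0, 1, 0, 0, 6, 0, 1, 0, 0, 3, 0, 1, 0, 0, 0, 0, 1, 0, 0, 0, 0, 1, 0, 0, 0, 0, 1]'

```text
clock: 30.65
ee_pos: [0.572, -0.049, 0.0819]
orientation: [[0.999, 0.038, 0.016], [0.038, -0.999, -0.011], [0.016, 0.012, -1.0]]
force: [-0.1, -0.2, -0.5]
finger_gap: 0.393
```

```bash
python3 - <<'E'
from h import *
st();cc()
E
```

```text
t 30.65 p [ 0.572  -0.049   0.0819] psi 0.038 F [-0.1 -0.2 -0.5] z [ 0.016 -0.011 -1.   ] gap 0.393
case xy mm [ -5.3 -68.2]
```

Emit:
move_arm --targets '[0, 0, 5, 0, 1, 0, 0, 9, 0, 1, 0, 0, 9, 0, 1, 0, 0, 9, 0, 1, 0, 0, 7, 0, 1, 0, 0, 4, 0, 1, 0, 0, 0, 0, 1, 0, 0, 0, 0, 1, 0, 0, 0, 0, 1, 0, 0, 0, 0, 1]'

```text
clock: 31.48
ee_pos: [0.573, -0.0504, 0.0338]
orientation: [[0.999, 0.037, 0.016], [0.037, -0.999, -0.011], [0.015, 0.012, -1.0]]
force: [0.2, 0.7, -1.2]
finger_gap: 0.399
```

```bash
python3 - <<'E'
from h import *
st();cc()
E
```

```text
t 31.48 p [ 0.573  -0.0504  0.0338] psi 0.037 F [ 0.2  0.7 -1.2] z [ 0.016 -0.011 -1.   ] gap 0.399
case xy mm [ -4.4 -69.6]
```

Emit:
move_arm --targets '[0, -5, 0, 0, 1, 0, -7, 0, 0, 1, 0, -7, 0, 0, 1, 0, -7, 0, 0, 1, 0, -5, 0, 0, 1, 0, -3, 0, 0, 1, 0, -1, 0, 0, 1, 0, 0, 0, 0, 1, 0, 0, 0, 0, 1, 0, 0, 0, 0, 1]'

```text
clock: 32.32
ee_pos: [0.5727, -0.0106, 0.0352]
orientation: [[0.999, 0.039, 0.02], [0.039, -0.999, -0.012], [0.019, 0.012, -1.0]]
force: [-1.2, -0.0, -1.1]
finger_gap: 0.393
```

```bash
python3 - <<'E'
from h import *
st();cc()
E
```

```text
t 32.32 p [ 0.5727 -0.0106  0.0352] psi 0.039 F [-1.2 -0.  -1.1] z [ 0.02  -0.012 -1.   ] gap 0.393
case xy mm [ -3.3 -29.8]
```

Emit:
move_arm --targets '[0, 0, 4, 0, 1, 0, 0, 0, 0, 1, 0, 0, 0, 0, 0.54, 0, 0, 0, 0, 0.54, 0, 0, -10, 0, 0.54, 0, 0, -25, 0, 0.54, 0, 8, -18, 0, 1, 0, 14, 0, 0, 1, 0, 14, 0, 0, 1, 0, 8, 0, 0, 1]'

```text
clock: 33.15
ee_pos: [0.574, -0.0548, 0.0903]
orientation: [[0.999, 0.04, 0.022], [0.04, -0.999, -0.011], [0.021, 0.012, -1.0]]
force: [0.4, 0.5, 0.3]
finger_gap: 0.199
```

```bash
python3 - <<'E'
from h import *
st();cc();snap('scene','s4')
E
```

```text
t 33.15 p [ 0.574  -0.0548  0.0903] psi 0.04 F [0.4 0.5 0.3] z [ 0.022 -0.011 -1.   ] gap 0.199
case xy mm [ -3.5 -74. ]
```

View pics/s4.png

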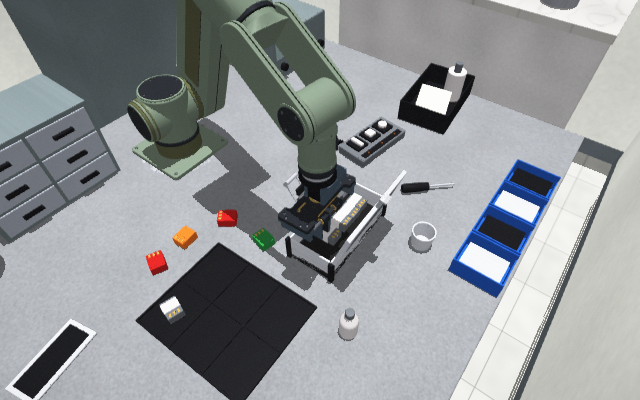

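Four packs lie in a row in the case (about 345,215) and one is left in the tray (172,308). Next, compact the row with the closed fingers.

Emit:
move_arm --targets '[0, 5, 2, 0, 1, 0, 3, 7, 0, 1, 0, 0, 9, 0, 1, 0, 0, 9, 0, 1, 0, 0, 9, 0, 1, 0, 0, 7, 0, 1, 0, 0, 4, 0, 1, 0, 0, 0, 0, 1, 0, 0, 0, 0, 1, 0, 0, 0, 0, 1]'

```text
clock: 34.03
ee_pos: [0.5727, -0.0627, 0.0352]
orientation: [[0.999, 0.039, 0.014], [0.039, -0.999, -0.009], [0.013, 0.01, -1.0]]
force: [-0.6, 0.6, 0.7]
finger_gap: 0.009
```

```bash
python3 - <<'E'
from h import *
st();cc()
E
```

```text
t 34.03 p [ 0.5727 -0.0627  0.0352] psi 0.039 F [-0.6  0.6  0.7] z [ 0.014 -0.009 -1.   ] gap 0.009
case xy mm [ -5.1 -81.9]
```

Emit:
move_arm --targets '[0, -5, 0, 0, 1, 0, -6, 0, 0, 1, 0, -6, 0, 0, 1, 0, -6, 0, 0, 1, 0, -5, 0, 0, 1, 0, -3, 0, 0, 1, 0, -2, 0, 0, 1, 0, 0, 0, 0, 1, 0, 0, 0, 0, 1, 0, 0, 0, 0, 1]'

```text
clock: 34.87
ee_pos: [0.5727, -0.0259, 0.037]
orientation: [[0.999, 0.041, 0.018], [0.041, -0.999, -0.011], [0.018, 0.012, -1.0]]
force: [0.9, -0.2, -0.5]
finger_gap: 0.006
```

```bash
python3 - <<'E'
from h import *
st();cc()
E
```

```text
t 34.87 p [ 0.5727 -0.0259  0.037 ] psi 0.041 F [ 0.9 -0.2 -0.5] z [ 0.018 -0.011 -1.   ] gap 0.006
case xy mm [ -3.9 -45.1]
```

Emit:
move_arm --targets '[0, 4, 0, 0, 1, 0, 0, -20, 0, 1, 0, 0, -38, 0, 1, -2, 10, -30, 0, 0.8, -15, 35, 0, 0.03, 0.3, -15, 36, 0, 0.03, 0.3, -15, 36, 0, 0.03, 0.3, -15, 36, 0, 0.03, 0.3, -15, 36, 0, 0.03, 0.3, -15, 36, 0, 0.03, 0.3]'

```text
clock: 35.7
ee_pos: [0.4733, -0.2561, 0.1303]
orientation: [[0.99, -0.138, 0.024], [-0.138, -0.99, -0.01], [0.026, 0.007, -1.0]]
force: [1.0, -0.3, 0.4]
finger_gap: 0.488
```

```bash
python3 - <<'E'
from h import *
st()
c=snap('top','t5')
for p in packs(c): print(np.round(p[0],4),np.round(p[1],4),np.round(p[2:4],1))
plan([(.4131,-.3693,.10,-.27,.3)],step=40)
E
```

```text
t 35.7 p [ 0.4733 -0.2561  0.1303] psi -0.138 F [ 1.  -0.3  0.4] z [ 0.024 -0.01  -1.   ] gap 0.488
clock 35.75 rows 4
-10,29,8,0.032,0.3, -9,29,7,0.032,0.3, -9,29,8,0.032,0.3, -7,29,7,0.031,0.3, 0,0,0,0,0.3, 0,0,0,0,0.3, 0,0,0,0,0.3, 0,0,0,0,0.3, 0,0,0,0,0.3, 0,0,0,0,0.3
```

View pics/t5.png

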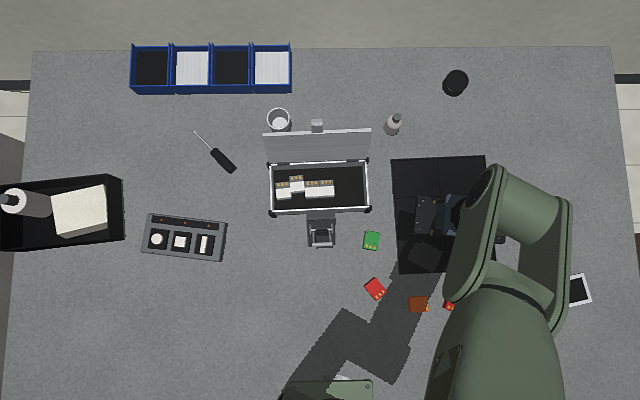

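Four packs lie tight at the left end of the case (about 283–330, 187). The last pack is hidden under the arm.

Emit:
move_arm --targets '[-9, 27, 2, 0.03, 0.3, -9, 27, 2, 0.03, 0.3, -8, 24, 2, 0.03, 0.3, -5, 15, 3, 0.02, 0.3, -2, 6, 3, 0, 0.3, 0, 2, 5, 0, 0.3, 0, 0, 8, 0, 0.3, 0, 0, 8, 0, 0.3, 0, 0, 5, 0, 0.3, 0, 0, 0, 0, 0.3]'

```text
clock: 36.58
ee_pos: [0.415, -0.362, 0.0897]
orientation: [[0.965, -0.263, 0.024], [-0.263, -0.965, -0.013], [0.027, 0.006, -1.0]]
force: [-0.5, -0.5, -0.3]
finger_gap: 0.697
```

```bash
python3 - <<'E'
from h import *
st()
c=snap('scene','s5')
plan([(.4131,-.3693,.035,-.27,.3)],step=40)
print(proj(c,(.4131,-.3693,.027)))
E
```

```text
t 36.58 p [ 0.415  -0.362   0.0897] psi -0.266 F [-0.5 -0.5 -0.3] z [ 0.024 -0.013 -1.   ] gap 0.697
clock 36.63 rows 2
0,4,28,0.002,0.3, 0,4,27,0.002,0.3, 0,0,0,0,0.3, 0,0,0,0,0.3, 0,0,0,0,0.3, 0,0,0,0,0.3, 0,0,0,0,0.3, 0,0,0,0,0.3, 0,0,0,0,0.3, 0,0,0,0,0.3
[169.44044887 306.99582519]
```

View pics/s5.png

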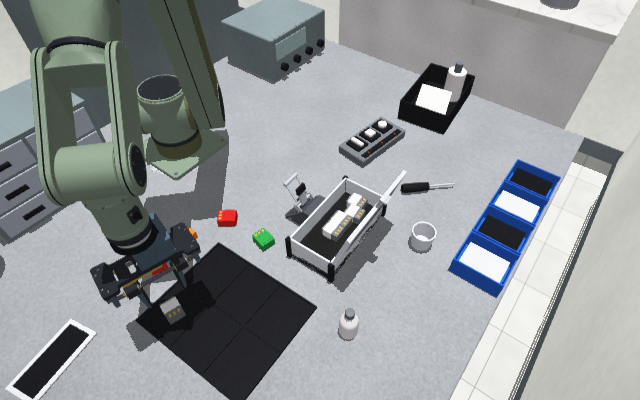

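Emit:
move_arm --targets '[0, 3, 4, 0, 0.3, 0, 2, 8, 0, 0.3, 0, 0, 9, 0, 0.3, 0, 0, 9, 0, 0.3, 0, 0, 9, 0, 0.3, 0, 0, 6, 0, 0.3, 0, 0, 3, 0, 0.3, 0, 0, 0, 0, 0.3, 0, 0, 0, 0, 0.3, 0, 0, 0, 0, 0.3]'

```text
clock: 37.47
ee_pos: [0.4161, -0.3665, 0.0363]
orientation: [[0.965, -0.26, 0.024], [-0.26, -0.966, -0.012], [0.026, 0.006, -1.0]]
force: [0.2, -0.3, -0.3]
finger_gap: 0.7
```

```bash
python3 - <<'E'
from h import *
st()
plan([(.4131,-.3693,.010,-.27,.3)],step=40)
E
```

```text
t 37.47 p [ 0.4161 -0.3665  0.0363] psi -0.263 F [ 0.2 -0.3 -0.3] z [ 0.024 -0.012 -1.   ] gap 0.7
clock 37.47 rows 1
-2,3,26,0.007,0.3, 0,0,0,0,0.3, 0,0,0,0,0.3, 0,0,0,0,0.3, 0,0,0,0,0.3, 0,0,0,0,0.3, 0,0,0,0,0.3, 0,0,0,0,0.3, 0,0,0,0,0.3, 0,0,0,0,0.3
```

Emit:
move_arm --targets '[-2, 2, 4, 0, 0.3, 0, 1, 7, 0, 0.3, 0, 0, 7, 0, 0.3, 0, 0, 4, 0, 0.3, 0, 0, 1, 0, 0.3, 0, 0, 0, 0, 1, 0, 0, 0, 0, 1, 0, 0, 0, 0, 1, 0, 0, 0, 0, 1, 0, 0, 0, 0, 1]'

```text
clock: 38.3
ee_pos: [0.4143, -0.3702, 0.0119]
orientation: [[0.965, -0.26, 0.026], [-0.26, -0.966, -0.014], [0.028, 0.007, -1.0]]
force: [-0.2, 0.0, -0.4]
finger_gap: 0.395
```

```bash
python3 - <<'E'
from h import *
st()
g=cw(-5,-73,120)
plan([(.415,-.36,.12,-.2,1),(g[0],g[1],.12,CPSI,1)],step=40)
E
```

```text
t 38.3 p [ 0.4143 -0.3702  0.0119] psi -0.263 F [-0.2  0.  -0.4] z [ 0.026 -0.014 -1.   ] gap 0.395
clock 38.3 rows 12
-1,-3,-36,-0.021,1, 0,-4,-36,-0.021,1, -1,-3,-36,-0.021,1, 10,-37,0,-0.026,1, 11,-37,0,-0.026,1, 12,-36,0,-0.026,1, 13,-36,0,-0.026,1, 14,-35,0,-0.026,1, 15,-35,0,-0.026,1, 17,-35,0,-0.026,1
17,-34,0,-0.026,1, 18,-34,0,-0.026,1, 0,0,0,0,1, 0,0,0,0,1, 0,0,0,0,1, 0,0,0,0,1, 0,0,0,0,1, 0,0,0,0,1, 0,0,0,0,1, 0,0,0,0,1
```

Emit:
move_arm --targets '[0, -2, -20, -0.02, 1, 0, -4, -36, -0.02, 1, 0, -4, -36, -0.02, 1, 8, -25, -15, -0.026, 1, 11, -36, 0, -0.026, 1, 12, -36, 0, -0.026, 1, 13, -36, 0, -0.026, 1, 14, -35, 0, -0.026, 1, 15, -35, 0, -0.026, 1, 17, -35, 0, -0.026, 1]'

```text
clock: 39.13
ee_pos: [0.5339, -0.1305, 0.1258]
orientation: [[0.999, -0.023, 0.03], [-0.023, -1.0, -0.017], [0.031, 0.017, -0.999]]
force: [0.5, -0.1, -0.2]
finger_gap: 0.392
```

```bash
python3 - <<'E'
from h import *
st()
g=cw(-5,-73,120)
plan([(g[0],g[1],.11,CPSI,1)],step=40)
E
```

```text
t 39.13 p [ 0.5339 -0.1305  0.1258] psi -0.023 F [ 0.5 -0.1 -0.2] z [ 0.03  -0.017 -0.999] gap 0.392
clock 39.13 rows 3
12,-26,5,-0.019,1, 13,-26,5,-0.019,1, 13,-25,6,-0.019,1, 0,0,0,0,1, 0,0,0,0,1, 0,0,0,0,1, 0,0,0,0,1, 0,0,0,0,1, 0,0,0,0,1, 0,0,0,0,1
```

Emit:
move_arm --targets '[13, -27, 1, -0.019, 1, 11, -20, 1, -0.019, 1, 6, -11, 1, -0.01, 1, 3, -5, 1, 0, 1, 0, 0, 4, 0, 1, 0, 0, 6, 0, 1, 0, 0, 4, 0, 1, 0, 0, 0, 0, 1, 0, 0, 0, 0, 1, 0, 0, 0, 0, 1]'

```text
clock: 39.97
ee_pos: [0.5696, -0.06, 0.1059]
orientation: [[0.999, 0.034, 0.03], [0.034, -0.999, -0.016], [0.03, 0.017, -0.999]]
force: [-0.8, -0.2, -0.8]
finger_gap: 0.393
```

```bash
python3 - <<'E'
from h import *
st();cc()
g=cw(-5,-73,120)
plan([(g[0],g[1],.095,CPSI,1)],step=40)
E
```

```text
t 39.97 p [ 0.5696 -0.06    0.1059] psi 0.034 F [-0.8 -0.2 -0.8] z [ 0.03  -0.016 -0.999] gap 0.393
case xy mm [ -8.1 -79.1]
clock 39.97 rows 1
3,-6,11,0,1, 0,0,0,0,1, 0,0,0,0,1, 0,0,0,0,1, 0,0,0,0,1, 0,0,0,0,1, 0,0,0,0,1, 0,0,0,0,1, 0,0,0,0,1, 0,0,0,0,1
```

Emit:
move_arm --targets '[1, -4, 3, 0, 1, 0, -3, 8, 0, 1, 0, 0, 9, 0, 1, 0, 0, 9, 0, 1, 0, 0, 8, 0, 1, 0, 0, 6, 0, 1, 0, 0, 2, 0, 1, 0, 0, 0, 0, 1, 0, 0, 0, 0, 1, 0, 0, 0, 0, 1]'

```text
clock: 40.8
ee_pos: [0.5711, -0.0544, 0.055]
orientation: [[0.999, 0.031, 0.028], [0.032, -0.999, -0.016], [0.028, 0.017, -0.999]]
force: [0.2, -0.4, -0.8]
finger_gap: 0.397
```

```bash
python3 - <<'E'
from h import *
st();cc()
E
```

```text
t 40.8 p [ 0.5711 -0.0544  0.055 ] psi 0.032 F [ 0.2 -0.4 -0.8] z [ 0.028 -0.016 -0.999] gap 0.397
case xy mm [ -6.4 -73.5]
```

Emit:
move_arm --targets '[0, 0, 5, 0, 1, 0, 0, 7, 0, 1, 0, 0, 6, 0, 1, 0, 0, 3, 0, 1, 0, 0, 0, 0, 1, 0, 0, 0, 0, 1, 0, 0, 0, 0, 0.54, 0, 0, 0, 0, 0.54, 0, 0, 0, 0, 0.54, 0, 0, 0, 0, 0.54]'

```text
clock: 41.63
ee_pos: [0.5734, -0.055, 0.0335]
orientation: [[0.999, 0.031, 0.033], [0.032, -0.999, -0.017], [0.032, 0.018, -0.999]]
force: [0.7, -0.4, -0.3]
finger_gap: 0.46
```

```bash
python3 - <<'E'
from h import *
st();cc()
E
```

```text
t 41.63 p [ 0.5734 -0.055   0.0335] psi 0.032 F [ 0.7 -0.4 -0.3] z [ 0.033 -0.017 -0.999] gap 0.46
case xy mm [ -4.2 -74.2]
```

Emit:
move_arm --targets '[0, 0, -15, 0, 0.54, 0, 0, -30, 0, 0.54, 0, 0, -38, 0, 0.54, 0, 0, -40, 0, 0.54, 0, 0, -40, 0, 1, 0, 0, 0, 0, 1, 0, 0, 0, 0, 1, 0, 0, 0, 0, 1, 0, 0, 0, 0, 1, 0, 0, 0, 0, 1]'

```text
clock: 42.47
ee_pos: [0.5669, -0.052, 0.2033]
orientation: [[0.999, 0.031, 0.031], [0.032, -0.999, -0.017], [0.03, 0.018, -0.999]]
force: [0.1, 0.3, -0.6]
finger_gap: 0.055
```

```bash
python3 - <<'E'
from h import *
st();cc();snap('scene','s6')
E
```

```text
t 42.47 p [ 0.5669 -0.052   0.2033] psi 0.032 F [ 0.1  0.3 -0.6] z [ 0.031 -0.017 -0.999] gap 0.055
case xy mm [-10.5 -71. ]
```

View pics/s6.png

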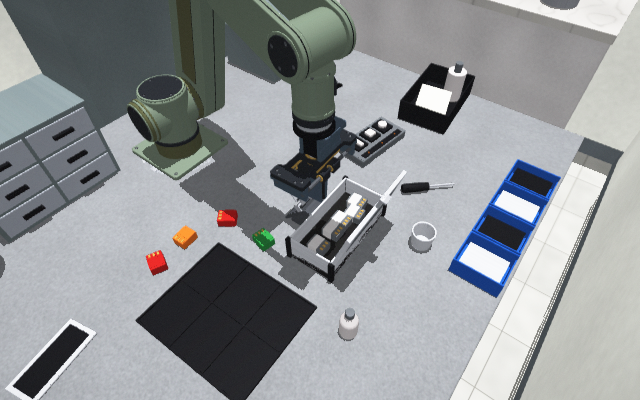

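All five packs are in the case and the tray is empty. Next I go over the lid and push it from behind.

```bash
python3 - <<'E'
from h import *
g=cw(142,-52,0);o=get_obs()['ee_pos']
plan([(o[0],o[1],.25,CPSI,1),(g[0],g[1],.25,CPSI,1),(g[0],g[1],.165,CPSI,1)],step=36)
E
```

```text
clock 42.52 rows 10
0,0,-24,-0.001,1, 0,0,-23,-0.001,1, 31,-4,0,-0,1, 30,-4,0,-0,1, 31,-4,0,-0,1, 30,-4,0,-0,1, 31,-3,0,-0,1, 0,0,28,-0,1, 0,0,28,-0,1, 0,0,29,-0,1
```

Emit:
move_arm --targets '[0, 0, -15, 0, 1, 0, 0, -25, 0, 1, 10, -4, -10, 0, 1, 25, -4, 0, 0, 1, 30, -4, 0, 0, 1, 30, -4, 0, 0, 1, 25, -2, 0, 0, 1, 14, -1, 0, 0, 1, 5, 0, 0, 0, 1, 0, 0, 0, 0, 1]'

```text
clock: 43.35
ee_pos: [0.703, -0.0267, 0.2403]
orientation: [[1.0, 0.031, 0.0], [0.031, -0.999, -0.015], [-0.0, 0.015, -1.0]]
force: [-0.3, 0.8, -0.3]
finger_gap: 0.005
```

```bash
python3 - <<'E'
from h import *
st();cc();snap('top','t7')
E
```

```text
t 43.35 p [ 0.703  -0.0267  0.2403] psi 0.031 F [-0.3  0.8 -0.3] z [ 0.    -0.015 -1.   ] gap 0.005
case xy mm [126.4 -50.3]
```

View pics/t7.png

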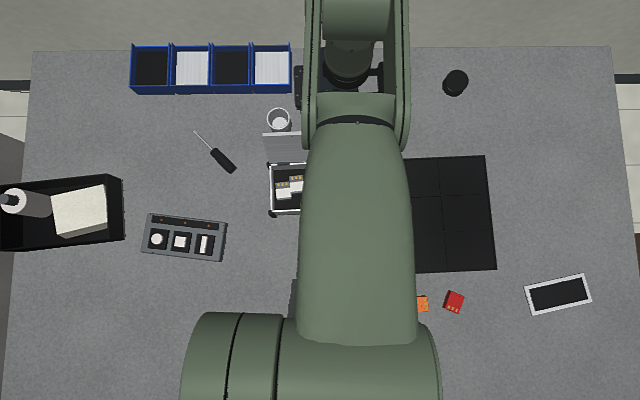

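The arm is behind the lid and hides the case and latch. I check numerically: case x 126.

Emit:
move_arm --targets '[8, 0, 0, 0, 1, 8, 0, 2, 0, 1, 0, 0, 8, 0, 1, 0, 0, 10, 0, 1, 0, 0, 10, 0, 1, 0, 0, 10, 0, 1, 0, 0, 10, 0, 1, 0, 0, 8, 0, 1, 0, 0, 4, 0, 1, 0, 0, 0, 0, 1]'

```text
clock: 44.23
ee_pos: [0.7137, -0.0281, 0.1703]
orientation: [[1.0, 0.03, -0.008], [0.029, -0.999, -0.014], [-0.008, 0.014, -1.0]]
force: [-0.6, 0.4, 0.7]
finger_gap: 0.004
```

```bash
python3 - <<'E'
from h import *
st();cc();snap('scene','s7')
E
```

```text
t 44.23 p [ 0.7137 -0.0281  0.1703] psi 0.029 F [-0.6  0.4  0.7] z [-0.008 -0.014 -1.   ] gap 0.004
case xy mm [137.  -52.1]
```

View pics/s7.png

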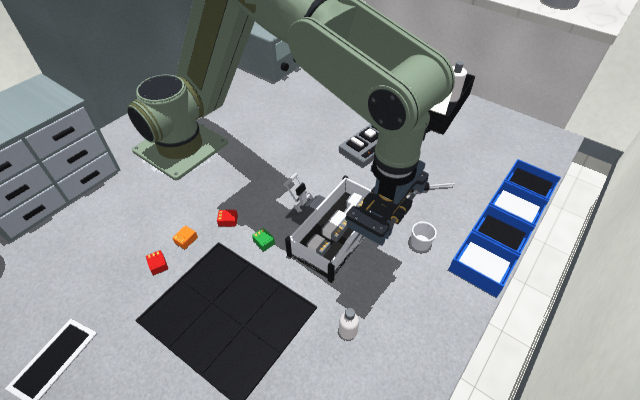

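The gripper is behind the lid at about (390,205), and the packs, bottle and cup are undisturbed. Pushing towards -x.

Emit:
move_arm --targets '[-6, 0, 0, 0, 1, -9, 0, 0, 0, 1, -10, 0, 0, 0, 1, -10, 0, 0, 0, 1, -10, 0, 0, 0, 1, -10, 0, 0, 0, 1, -10, 0, 0, 0, 1, -10, 0, 0, 0, 1, -9, 0, 0, 0, 1, -6, 0, 0, 0, 1]'

```text
clock: 45.12
ee_pos: [0.6311, -0.0308, 0.1805]
orientation: [[0.999, 0.03, 0.031], [0.03, -0.999, -0.015], [0.031, 0.016, -0.999]]
force: [2.3, -0.6, -0.6]
finger_gap: 0.008
```

```bash
python3 - <<'E'
from h import *
st();cc();snap('scene','s8')
E
```

```text
t 45.12 p [ 0.6311 -0.0308  0.1805] psi 0.03 F [ 2.3 -0.6 -0.6] z [ 0.031 -0.015 -0.999] gap 0.008
case xy mm [ 54.4 -52. ]
```

View pics/s8.png

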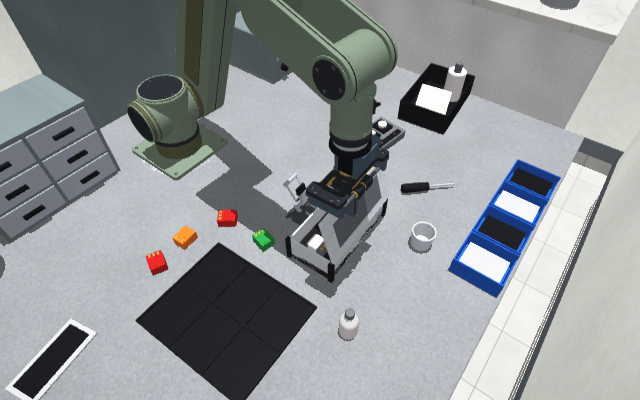

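The lid has come past upright (edge around 370,215) and is following. Continue, slightly lower.

Emit:
move_arm --targets '[-5, 0, 3, 0, 1, -8, 0, 3, 0, 1, -9, 0, 3, 0, 1, -9, 0, 4, 0, 1, -9, 0, 5, 0, 1, -9, 0, 6, 0, 1, -9, 0, 7, 0, 1, -9, 0, 8, 0, 1, -8, 0, 8, 0, 1, -5, 0, 8, 0, 1]'

```text
clock: 46.0
ee_pos: [0.55, -0.0341, 0.1229]
orientation: [[0.999, 0.03, 0.041], [0.03, -0.999, -0.015], [0.041, 0.017, -0.999]]
force: [1.5, 0.8, 1.6]
finger_gap: 0.005
```

```bash
python3 - <<'E'
from h import *
st();cc();snap('scene','s9')
E
```

```text
t 46.0 p [ 0.55   -0.0341  0.1229] psi 0.03 F [1.5 0.8 1.6] z [ 0.041 -0.015 -0.999] gap 0.005
case xy mm [-26.8 -52.5]
```

View pics/s9.png

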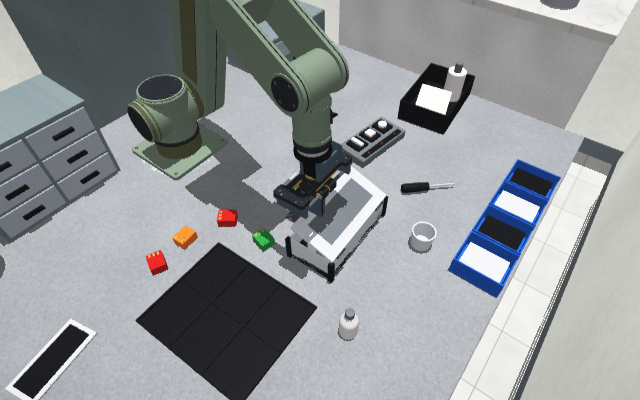

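The lid is at about 0.4 rad under the fingers. Press down.

Emit:
move_arm --targets '[-2, 0, 5, 0, 1, -3, 0, 7, 0, 1, -3, 0, 8, 0, 1, -2, 0, 8, 0, 1, 0, 0, 8, 0, 1, 0, 0, 6, 0, 1, 0, 0, 4, 0, 1, 0, 0, 3, 0, 1, 0, 0, 2, 0, 1, 0, 0, 2, 0, 1]'

```text
clock: 46.88
ee_pos: [0.5385, -0.0348, 0.0826]
orientation: [[0.999, 0.029, 0.04], [0.03, -0.999, -0.015], [0.039, 0.017, -0.999]]
force: [-5.3, 0.9, 17.7]
finger_gap: 0.005
```

```bash
python3 - <<'E'
from h import *
st();cc()
E
```

```text
t 46.88 p [ 0.5385 -0.0348  0.0826] psi 0.03 F [-5.3  0.9 17.7] z [ 0.04  -0.015 -0.999] gap 0.005
case xy mm [-38.3 -52.8]
```

Emit:
move_arm --targets '[0, 0, 1, 0, 1, 0, 0, 1, 0, 1, 0, 0, -40, 0, 1, 0, 0, -40, 0, 1, 0, 0, 0, 0, 1, 0, 0, 0, 0, 1, 0, 0, 0, 0, 1, 0, 0, -40, 0, 1, 0, 0, 0, 0, 1, 0, 0, 0, 0, 1]'

```text
clock: 47.72
ee_pos: [0.5305, -0.0331, 0.1974]
orientation: [[0.999, 0.03, 0.024], [0.031, -0.999, -0.015], [0.024, 0.016, -1.0]]
force: [-0.3, 0.0, 0.2]
finger_gap: 0.006
```

```bash
python3 - <<'E'
from h import *
st();cc();snap('scene','s10')
i=cv2.imread('pics/s10.png');cv2.imwrite('pics/s10z.png',cv2.resize(i[140:290,260:420],None,fx=4,fy=4,interpolation=cv2.INTER_CUBIC))
E
```

```text
t 47.72 p [ 0.5305 -0.0331  0.1974] psi 0.031 F [-0.3  0.   0.2] z [ 0.024 -0.015 -1.   ] gap 0.006
case xy mm [-46.3 -50.8]
```

View pics/s10z.png

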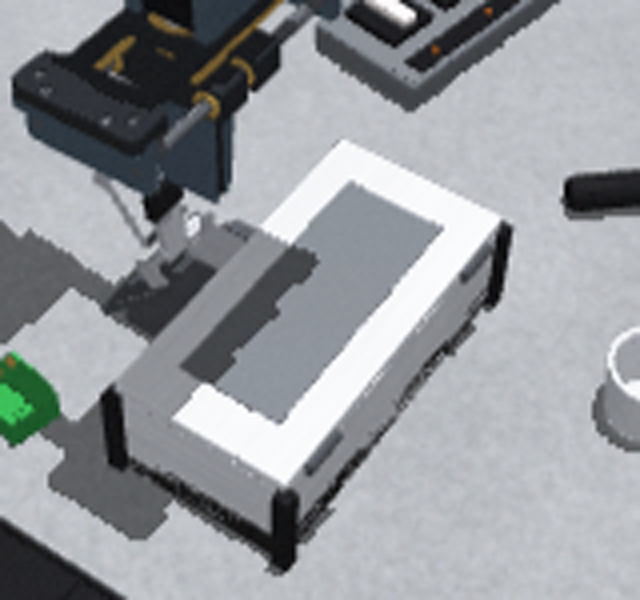

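The lid is flat shut (edges about 345,175 to 330,262). Now to the near side of the loop.

```bash
python3 - <<'E'
from h import *
g=cw(-188,0,0)
plan([(g[0],g[1],.20,CPSI,1)],step=36)
E
```

```text
clock 47.77 rows 5
-29,-10,0,-0.001,1, -28,-10,0,-0.001,1, -29,-10,-1,-0,1, -28,-10,0,-0.001,1, -29,-11,-1,-0,1, 0,0,0,0,1, 0,0,0,0,1, 0,0,0,0,1, 0,0,0,0,1, 0,0,0,0,1
```

Emit:
move_arm --targets '[-15, -5, 0, 0, 1, -22, -8, 0, 0, 1, -22, -8, 0, 0, 1, -22, -8, 0, 0, 1, -20, -7, 0, 0, 1, -15, -6, 0, 0, 1, -8, -3, 0, 0, 1, -3, 0, 0, 0, 1, 0, 0, 0, 0, 1, 0, 0, 0, 0, 1]'

```text
clock: 48.6
ee_pos: [0.3958, 0.0087, 0.1827]
orientation: [[0.999, 0.03, 0.012], [0.03, -0.999, -0.016], [0.011, 0.016, -1.0]]
force: [0.7, -0.1, 0.5]
finger_gap: 0.007
```

```bash
python3 - <<'E'
from h import *
st();cc();s=snap('scene','s11')
i=cv2.imread('pics/s11.png');cv2.imwrite('pics/s11z.png',cv2.resize(i[140:240,240:360],None,fx=5,fy=5,interpolation=cv2.INTER_CUBIC))
for l in (2.0,2.1,2.2,2.3):
    tip,pin,bar=latch(l,3.5); print(l,bar.round(),[proj(s,cw(bar[0],y,bar[1])).round(1).tolist() for y in(-23,23)])
E
```

```text
t 48.6 p [0.3958 0.0087 0.1827] psi 0.03 F [ 0.7 -0.1  0.5] z [ 0.012 -0.016 -1.   ] gap 0.007
case xy mm [-179.4   -4.5]
2.0 [-154.  106.] [[280.4, 185.2], [292.0, 174.3]]
2.1 [-149.  110.] [[281.9, 184.8], [293.5, 173.8]]
2.2 [-144.  114.] [[283.5, 184.6], [295.1, 173.6]]
2.3 [-138.  118.] [[285.2, 184.7], [296.8, 173.6]]
```

View pics/s11z.png

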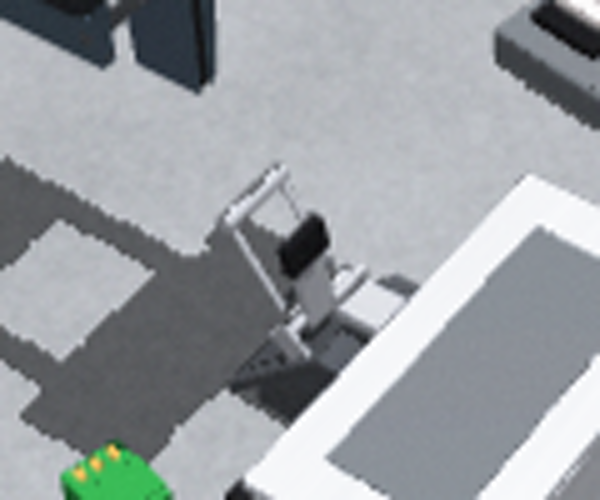

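The loop's crossbar ends at about (286,184) and (296,174), which gives l ≈ 2.25 with the bar at case (-141, 116). I go down behind it.

Emit:
move_arm --targets '[-3, -2, 3, 0, 1, -4, -2, 7, 0, 1, -1, 0, 9, 0, 1, 0, 0, 9, 0, 1, 0, 0, 9, 0, 1, 0, 0, 9, 0, 1, 0, 0, 7, 0, 1, 0, 0, 4, 0, 1, 0, 0, 0, 0, 1, 0, 0, 0, 0, 1]'

```text
clock: 49.48
ee_pos: [0.3905, 0.0114, 0.1194]
orientation: [[1.0, 0.027, 0.011], [0.028, -0.999, -0.016], [0.011, 0.016, -1.0]]
force: [0.5, -0.2, -0.7]
finger_gap: 0.008
```

```bash
python3 - <<'E'
from h import *
st();cc()
E
```

```text
t 49.48 p [0.3905 0.0114 0.1194] psi 0.028 F [ 0.5 -0.2 -0.7] z [ 0.011 -0.016 -1.   ] gap 0.008
case xy mm [-184.6   -1.6]
```

Emit:
move_arm --targets '[3, 0, 2, 0, 1, 5, 0, 2, 0, 1, 5, 0, 0, 0, 1, 5, 0, 0, 0, 1, 4, 0, 0, 0, 1, 0, 0, 0, 0, 1, 0, 0, 0, 0, 1, 0, 0, 0, 0, 1, 0, 0, 0, 0, 1, 0, 0, 0, 0, 1]'

```text
clock: 50.32
ee_pos: [0.4134, 0.012, 0.1186]
orientation: [[1.0, 0.027, 0.005], [0.027, -0.999, -0.016], [0.005, 0.016, -1.0]]
force: [-2.3, 0.1, 1.6]
finger_gap: 0.006
```

```bash
python3 - <<'E'
from h import *
st();cc()
E
```

```text
t 50.32 p [0.4134 0.012  0.1186] psi 0.027 F [-2.3  0.1  1.6] z [ 0.005 -0.016 -1.   ] gap 0.006
case xy mm [-161.7   -1.8]
```

Emit:
move_arm --targets '[-4, 0, 0, 0, 1, -3, 0, 2, 0, 1, 0, 0, 3, 0, 1, 0, 0, 2, 0, 1, 0, 0, 0, 0, 1, 0, 0, 0, 0, 1, 0, 0, 0, 0, 1, 0, 0, 0, 0, 1, 0, 0, 0, 0, 1, 0, 0, 0, 0, 1]'

```text
clock: 51.15
ee_pos: [0.4077, 0.0116, 0.1103]
orientation: [[1.0, 0.027, 0.009], [0.027, -0.999, -0.016], [0.008, 0.017, -1.0]]
force: [-0.2, 0.5, -1.2]
finger_gap: 0.003
```

```bash
python3 - <<'E'
from h import *
st();cc();s=snap('scene','s12')
i=cv2.imread('pics/s12.png');cv2.imwrite('pics/s12z.png',cv2.resize(i[120:240,240:360],None,fx=5,fy=5,interpolation=cv2.INTER_CUBIC))
E
```

```text
t 51.15 p [0.4077 0.0116 0.1103] psi 0.027 F [-0.2  0.5 -1.2] z [ 0.009 -0.016 -1.   ] gap 0.003
case xy mm [-167.5   -2. ]
```

View pics/s12z.png

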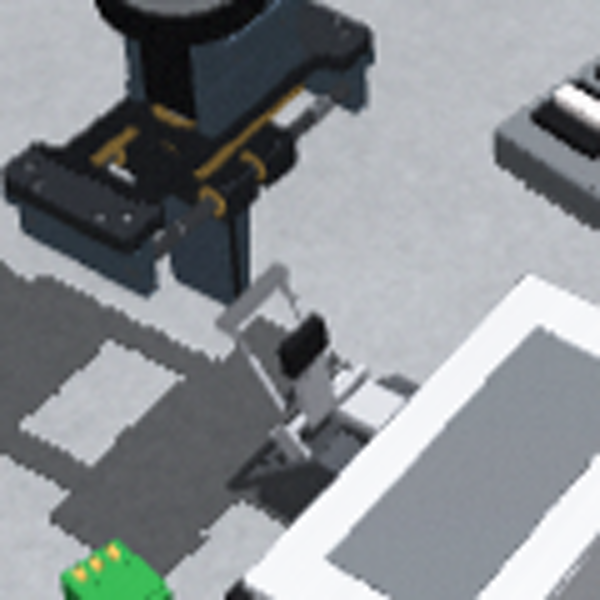

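The finger is behind the bar (bar ends at about 285,184 and 296,175). Push it over the top, rising a little.

Emit:
move_arm --targets '[4, 0, 0, 0, 1, 6, 0, 0, 0, 1, 7, 0, -1, 0, 1, 7, 0, -1, 0, 1, 7, 0, -1, 0, 1, 7, 0, -1, 0, 1, 7, 0, -1, 0, 1, 5, 0, 0, 0, 1, 2, 0, 0, 0, 1, 0, 0, 0, 0, 1]'

```text
clock: 52.03
ee_pos: [0.4674, 0.0134, 0.1165]
orientation: [[1.0, 0.027, 0.011], [0.027, -0.999, -0.016], [0.01, 0.017, -1.0]]
force: [0.7, -0.4, 0.1]
finger_gap: 0.003
```

```bash
python3 - <<'E'
from h import *
st();cc();s=snap('scene','s13')
i=cv2.imread('pics/s13.png');cv2.imwrite('pics/s13z.png',cv2.resize(i[120:240,240:360],None,fx=5,fy=5,interpolation=cv2.INTER_CUBIC))
E
```

```text
t 52.03 p [0.4674 0.0134 0.1165] psi 0.028 F [ 0.7 -0.4  0.1] z [ 0.011 -0.016 -1.   ] gap 0.003
case xy mm [-107.8   -2.3]
```

View pics/s13z.png

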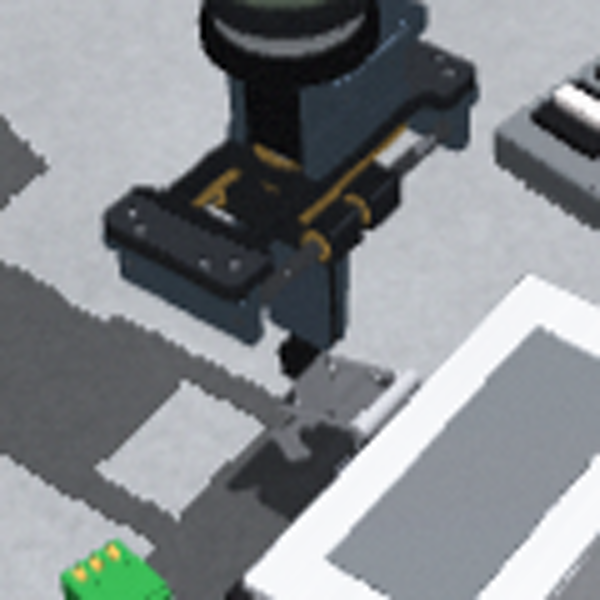

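```bash
python3 - <<'E'
from h import *
s=read_camera('scene')
for x,z in((-79,87),(-70,87),(-62,87),(-79,95),(-88,91)):
    print(x,z,[proj(s,cw(x,y,z)).round(1).tolist() for y in(-23,23)])
t=snap('top','t13')
E
```

```text
-79 87 [[305.3, 203.6], [316.5, 192.1]]
-70 87 [[308.3, 205.2], [319.4, 193.6]]
-62 87 [[311.0, 206.7], [322.1, 195.0]]
-79 95 [[305.2, 201.5], [316.4, 189.9]]
-88 91 [[302.3, 200.9], [313.5, 189.4]]
```

The loop fell onto the lid (bar at about 312,206 to 323,195, case x ≈ -60, z 87, behind the lip). Next I go to the +x side of the lever.

Emit:
move_arm --targets '[0, 0, -6, 0, 1, 3, -1, -4, 0, 1, 6, 0, 0, 0, 1, 6, 0, 0, 0, 1, 5, 0, 0, 0, 1, 3, 0, 0, 0, 1, 0, 0, 0, 0, 1, 0, 0, 0, 0, 1, 0, 0, 0, 0, 1, 0, 0, 0, 0, 1]'

```text
clock: 53.02
ee_pos: [0.4908, 0.0153, 0.1277]
orientation: [[1.0, 0.027, 0.01], [0.028, -0.999, -0.016], [0.009, 0.017, -1.0]]
force: [0.1, -0.1, 0.4]
finger_gap: 0.007
```

```bash
python3 - <<'E'
from h import *
st();cc()
E
```

```text
t 53.02 p [0.4908 0.0153 0.1277] psi 0.028 F [ 0.1 -0.1  0.4] z [ 0.01  -0.016 -1.   ] gap 0.007
case xy mm [-84.3  -1.1]
```

Emit:
move_arm --targets '[1, -1, 3, 0, 1, 1, 0, 5, 0, 1, 0, 0, 6, 0, 1, 0, 0, 6, 0, 1, 0, 0, 4, 0, 1, 0, 0, 1, 0, 1, 0, 0, 0, 0, 1, 0, 0, 0, 0, 1, 0, 0, 0, 0, 1, 0, 0, 0, 0, 1]'

```text
clock: 53.85
ee_pos: [0.4917, 0.016, 0.099]
orientation: [[1.0, 0.027, 0.006], [0.027, -0.999, -0.016], [0.006, 0.016, -1.0]]
force: [0.2, 0.1, 0.4]
finger_gap: 0.003
```

```bash
python3 - <<'E'
from h import *
st();cc();s=snap('scene','s14')
i=cv2.imread('pics/s14.png');cv2.imwrite('pics/s14z.png',cv2.resize(i[120:240,240:360],None,fx=5,fy=5,interpolation=cv2.INTER_CUBIC))
E
```

```text
t 53.85 p [0.4917 0.016  0.099 ] psi 0.027 F [0.2 0.1 0.4] z [ 0.006 -0.016 -1.   ] gap 0.003
case xy mm [-83.3  -0.4]
```

View pics/s14z.png

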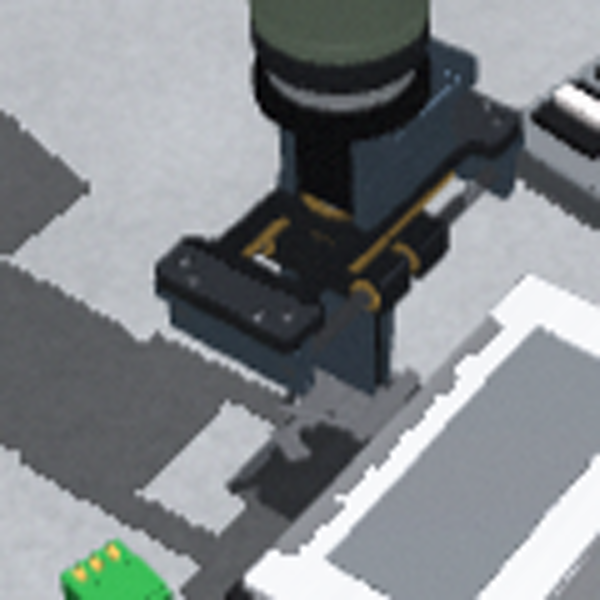

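The fingers sit between lever and lid, just above the tongue. Push the lever towards -x.

Emit:
move_arm --targets '[-4, 0, 0, 0, 1, -6, 0, 0, 0, 1, -6, 0, 0, 0, 1, -6, 0, 1, 0, 1, -6, 0, 2, 0, 1, -6, 0, 3, 0, 1, -6, 0, 3, 0, 1, -5, 0, 3, 0, 1, -3, 0, 1, 0, 1, 0, 0, 0, 0, 1]'

```text
clock: 54.73
ee_pos: [0.4405, 0.0144, 0.0857]
orientation: [[1.0, 0.027, 0.013], [0.028, -0.999, -0.016], [0.013, 0.016, -1.0]]
force: [0.2, 0.8, 0.5]
finger_gap: 0.003
```

```bash
python3 - <<'E'
from h import *
st();cc();s=snap('scene','s15')
i=cv2.imread('pics/s15.png');cv2.imwrite('pics/s15z.png',cv2.resize(i[120:240,240:360],None,fx=5,fy=5,interpolation=cv2.INTER_CUBIC))
E
```

```text
t 54.73 p [0.4405 0.0144 0.0857] psi 0.028 F [0.2 0.8 0.5] z [ 0.013 -0.016 -1.   ] gap 0.003
case xy mm [-134.6   -0.3]
```

View pics/s15z.png

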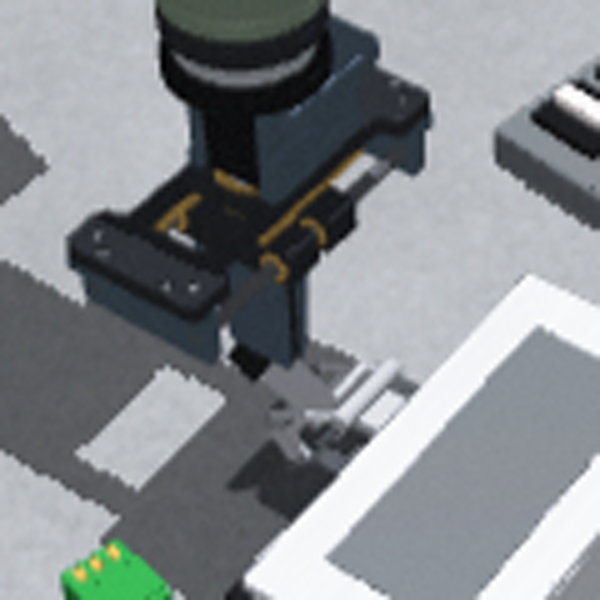

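The lever is leaning (paddle at about 288,192) and the bar is being drawn towards the lip (about 309,203 to 319,194). Continue outwards and down.

Emit:
move_arm --targets '[-4, 0, 1, 0, 1, -5, 0, 2, 0, 1, -4, 0, 4, 0, 1, -2, 0, 6, 0, 1, 0, 0, 7, 0, 1, 0, 0, 7, 0, 1, 0, 0, 6, 0, 1, 0, 0, 4, 0, 1, 0, 0, 2, 0, 1, 0, 0, 0, 0, 1]'

```text
clock: 55.62
ee_pos: [0.4255, 0.0134, 0.0424]
orientation: [[1.0, 0.027, 0.013], [0.027, -0.999, -0.016], [0.013, 0.016, -1.0]]
force: [0.5, -0.9, 1.3]
finger_gap: 0.004
```

```bash
python3 - <<'E'
from h import *
st();cc();s=snap('scene','s16')
i=cv2.imread('pics/s16.png');cv2.imwrite('pics/s16z.png',cv2.resize(i[120:240,240:360],None,fx=5,fy=5,interpolation=cv2.INTER_CUBIC))
E
```

```text
t 55.62 p [0.4255 0.0134 0.0424] psi 0.027 F [ 0.5 -0.9  1.3] z [ 0.013 -0.016 -1.   ] gap 0.004
case xy mm [-149.6   -0.8]
```

View pics/s16z.png

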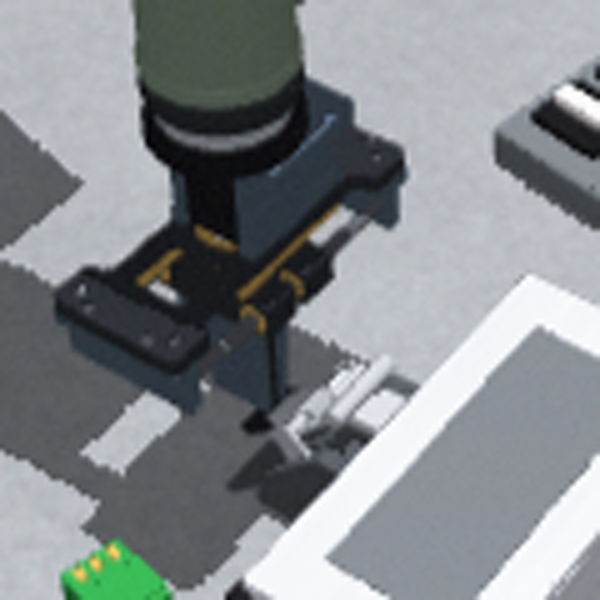

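The lever is nearly home and the bar ends at (307,203) and (318,192) match the seat projection. Press firmly.

Emit:
move_arm --targets '[0, 0, 3, 0, 1, 0, 0, 4, 0, 1, 0, 0, 4, 0, 1, 0, 0, 4, 0, 1, 0, 0, 3, 0, 1, 0, 0, 3, 0, 1, 0, 0, 3, 0, 1, 0, 0, 3, 0, 1, 0, 0, 3, 0, 1, 0, 0, 3, 0, 1]'

```text
clock: 56.5
ee_pos: [0.4273, 0.0134, 0.0381]
orientation: [[0.999, 0.026, 0.026], [0.026, -1.0, -0.016], [0.026, 0.017, -1.0]]
force: [-9.2, 0.5, 35.1]
finger_gap: 0.005
```

```bash
python3 - <<'E'
from h import *
st();cc()
E
```

```text
t 56.5 p [0.4273 0.0134 0.0381] psi 0.026 F [-9.2  0.5 35.1] z [ 0.026 -0.016 -1.   ] gap 0.005
case xy mm [-147.8   -0.9]
```

Emit:
move_arm --targets '[0, 0, 2, 0, 1, 0, 0, 0, 0, 1, 0, 0, -8, 0, 1, -3, 0, -20, 0, 1, -4, 0, -35, 0, 1, -4, 0, -40, 0, 1, -4, 0, -40, 0, 1, 0, -20, -20, 0, 1, 0, -35, 0, 0, 1, 0, -35, 0, 0, 1]'

```text
clock: 57.33
ee_pos: [0.402, 0.1037, 0.2105]
orientation: [[1.0, 0.016, 0.024], [0.017, -1.0, -0.017], [0.024, 0.017, -1.0]]
force: [1.2, -0.3, -1.3]
finger_gap: 0.003
```

```bash
python3 - <<'E'
from h import *
st();cc();s=snap('scene','s17');t=snap('top','t17')
i=cv2.imread('pics/s17.png');a=cv2.resize(i[160:240,270:350],None,fx=5,fy=5,interpolation=cv2.INTER_CUBIC)
i=cv2.imread('pics/t17.png');b=cv2.resize(i[190:270,280:360],None,fx=5,fy=5,interpolation=cv2.INTER_CUBIC)
cv2.imwrite('pics/l17.png',np.hstack([a,b]))
tip,pin,bar=latch(0,0); print(bar,proj(s,cw(tip[0],0,tip[1])),proj(t,cw(tip[0],0,tip[1])),proj(t,cw(-79,0,87)),[proj(s,cw(-79,y,87)).round(1).tolist() for y in(-23,23)])
E
```

```text
t 57.33 p [0.402  0.1037 0.2105] psi 0.017 F [ 1.2 -0.3 -1.3] z [ 0.024 -0.017 -1.   ] gap 0.003
case xy mm [-170.    90.3]
[-79.50093993  86.3848145 ] [291.91652344 203.39163675] [321.21357617 244.57330932] [320.16490335 216.74870365] [[305.3, 203.6], [316.5, 192.1]]
```

View pics/l17.png

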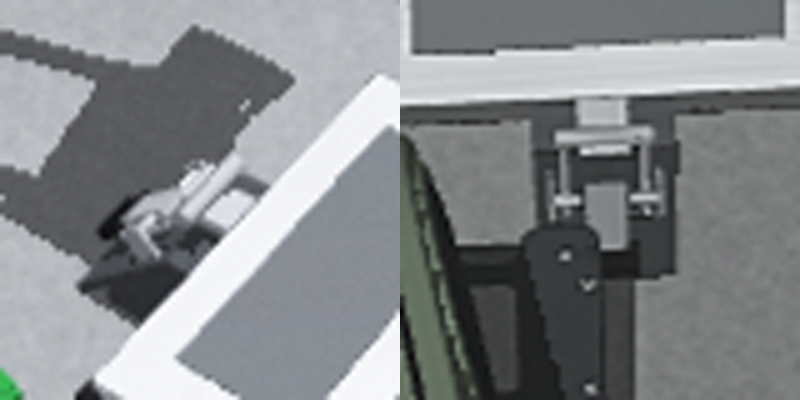

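Latched: the bar is on the seat (top view px 321,217, predicted 320,217) and the paddle is down. Now the round key.

```bash
python3 - <<'E'
from h import *
plan([(.4535,.4206,.10,0.03,1)],step=36)
E
```

```text
clock 57.43 rows 10
6,-31,11,-0.001,1, 6,-31,11,-0.001,1, 6,-31,11,-0,1, 6,-31,11,-0.001,1, 6,-31,11,-0,1, 6,-31,11,-0.001,1, 6,-32,11,-0,1, 6,-31,11,-0.001,1, 6,-32,11,-0,1, 6,-31,11,-0.001,1
```

Emit:
move_arm --targets '[5, -28, 5, 0, 1, 6, -34, 10, 0, 1, 6, -36, 12, 0, 1, 6, -36, 12, 0, 1, 6, -36, 12, 0, 1, 6, -36, 12, 0, 1, 6, -34, 10, 0, 1, 5, -24, 8, 0, 1, 3, -12, 5, 0, 1, 0, -4, 0, 0, 1]'

```text
clock: 58.27
ee_pos: [0.4469, 0.3906, 0.1126]
orientation: [[1.0, 0.023, 0.02], [0.024, -0.999, -0.027], [0.019, 0.028, -0.999]]
force: [0.3, -1.0, 1.0]
finger_gap: 0.005
```

```bash
python3 - <<'E'
from h import *
st();plan([(.4535,.4206,.06,0.03,1)],step=36)
c=snap('scene','s18')
for n,p in dict(r=(.4535,.4206),s=(.4456,.3631),b=(.4374,.3058)).items(): print(n,proj(c,(*p,.042)).round(1))
E
```

```text
t 58.27 p [0.4469 0.3906 0.1126] psi 0.024 F [ 0.3 -1.   1. ] z [ 0.02  -0.027 -0.999] gap 0.005
clock 58.27 rows 2
4,-15,26,-0.003,1, 3,-15,27,-0.003,1, 0,0,0,0,1, 0,0,0,0,1, 0,0,0,0,1, 0,0,0,0,1, 0,0,0,0,1, 0,0,0,0,1, 0,0,0,0,1, 0,0,0,0,1
r [381.4 122.8]
s [369.2 131.3]
b [356.3 140.2]
```

View pics/s18.png

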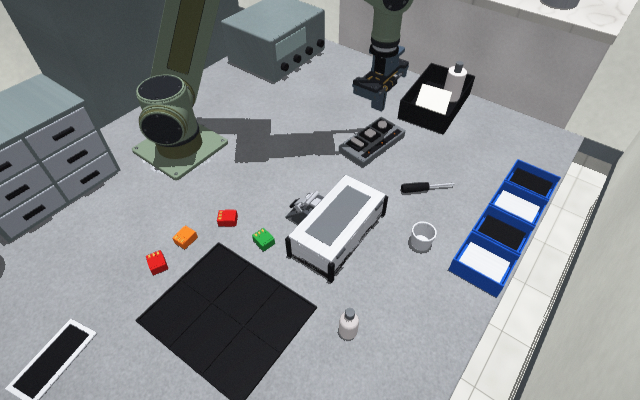

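The case is shut and latched, and the key projections (381,123; 369,131; 356,140) match the white keys in the scene view. Move over the round key.

Emit:
move_arm --targets '[3, -9, 2, 0, 1, 2, -9, 6, 0, 1, 1, -5, 8, 0, 1, 0, -1, 9, 0, 1, 0, 0, 8, 0, 1, 0, 0, 5, 0, 1, 0, 0, 2, 0, 1, 0, 0, 0, 0, 1, 0, 0, 0, 0, 1, 0, 0, 0, 0, 1]'

```text
clock: 59.15
ee_pos: [0.454, 0.4082, 0.0704]
orientation: [[1.0, 0.018, 0.019], [0.018, -0.999, -0.03], [0.019, 0.031, -0.999]]
force: [0.5, -0.1, 0.4]
finger_gap: 0.006
```

```bash
python3 - <<'E'
from h import *
st();plan([(.4535,.4206,.0365,0.03,1)],step=36)
E
```

```text
t 59.15 p [0.454  0.4082 0.0704] psi 0.018 F [ 0.5 -0.1  0.4] z [ 0.019 -0.03  -0.999] gap 0.006
clock 59.15 rows 1
0,-12,34,-0.012,1, 0,0,0,0,1, 0,0,0,0,1, 0,0,0,0,1, 0,0,0,0,1, 0,0,0,0,1, 0,0,0,0,1, 0,0,0,0,1, 0,0,0,0,1, 0,0,0,0,1
```

Emit:
move_arm --targets '[0, -6, 2, 0, 1, 0, -6, 4, 0, 1, 0, -1, 6, 0, 1, 0, 0, 6, 0, 1, 0, 0, 5, 0, 1, 0, 0, 4, 0, 1, 0, 0, 3, 0, 1, 0, 0, 3, 0, 1, 0, 0, 3, 0, 1, 0, 0, 3, 0, 1]'

```text
clock: 59.98
ee_pos: [0.4553, 0.4233, 0.0362]
orientation: [[1.0, 0.017, 0.023], [0.018, -1.0, -0.026], [0.022, 0.026, -0.999]]
force: [-5.2, -3.8, 20.1]
finger_gap: 0.005
```

```bash
python3 - <<'E'
from h import *
st()
E
```

```text
t 59.98 p [0.4553 0.4233 0.0362] psi 0.018 F [-5.2 -3.8 20.1] z [ 0.023 -0.026 -0.999] gap 0.005
```

Emit:
move_arm --targets '[0, 0, -5, 0, 1, 0, 0, -15, 0, 1, 0, 0, -15, 0, 1, 0, 0, -5, 0, 1, -3, 10, 0, 0, 1, -3, 14, 0, 0, 1, -2, 14, 0, 0, 1, -1, 10, 0, 0, 1, 0, 4, 0, 0, 1, 0, 0, 0, 0, 1]'

```text
clock: 60.82
ee_pos: [0.4439, 0.3655, 0.0768]
orientation: [[1.0, 0.017, 0.02], [0.018, -0.999, -0.029], [0.02, 0.029, -0.999]]
force: [0.8, 0.3, 0.2]
finger_gap: 0.007
```

```bash
python3 - <<'E'
from h import *
st();plan([(.4456,.3631,.0365,0.03,1)],step=50)
E
```

```text
t 60.82 p [0.4439 0.3655 0.0768] psi 0.018 F [0.8 0.3 0.2] z [ 0.02  -0.029 -0.999] gap 0.007
clock 60.82 rows 1
2,2,40,-0.012,1, 0,0,0,0,1, 0,0,0,0,1, 0,0,0,0,1, 0,0,0,0,1, 0,0,0,0,1, 0,0,0,0,1, 0,0,0,0,1, 0,0,0,0,1, 0,0,0,0,1
```

Emit:
move_arm --targets '[1, 1, 4, 0, 1, 0, 0, 7, 0, 1, 0, 0, 7, 0, 1, 0, 0, 6, 0, 1, 0, 0, 5, 0, 1, 0, 0, 4, 0, 1, 0, 0, 3, 0, 1, 0, 0, 3, 0, 1, 0, 0, 3, 0, 1, 0, 0, 3, 0, 1]'

```text
clock: 61.65
ee_pos: [0.4464, 0.3648, 0.0361]
orientation: [[1.0, 0.018, 0.021], [0.019, -0.999, -0.029], [0.02, 0.029, -0.999]]
force: [-4.0, -3.3, 20.0]
finger_gap: 0.007
```

```bash
python3 - <<'E'
from h import *
st()
E
```

```text
t 61.65 p [0.4464 0.3648 0.0361] psi 0.019 F [-4.  -3.3 20. ] z [ 0.021 -0.029 -0.999] gap 0.007
```

Emit:
move_arm --targets '[0, 0, -5, 0, 1, 0, 0, -15, 0, 1, 0, 0, -15, 0, 1, 0, 0, -5, 0, 1, -2, 10, 0, 0, 1, -3, 14, 0, 0, 1, -2, 14, 0, 0, 1, -1, 10, 0, 0, 1, 0, 4, 0, 0, 1, 0, 0, 0, 0, 1]'

```text
clock: 62.48
ee_pos: [0.4357, 0.3068, 0.0771]
orientation: [[1.0, 0.019, 0.018], [0.02, -0.999, -0.031], [0.018, 0.032, -0.999]]
force: [-0.2, 0.5, -0.3]
finger_gap: 0.006
```

```bash
python3 - <<'E'
from h import *
st();plan([(.4374,.3058,.0365,0.03,1)],step=50)
E
```

```text
t 62.48 p [0.4357 0.3068 0.0771] psi 0.02 F [-0.2  0.5 -0.3] z [ 0.018 -0.031 -0.999] gap 0.006
clock 62.48 rows 1
2,1,41,-0.01,1, 0,0,0,0,1, 0,0,0,0,1, 0,0,0,0,1, 0,0,0,0,1, 0,0,0,0,1, 0,0,0,0,1, 0,0,0,0,1, 0,0,0,0,1, 0,0,0,0,1
```

Emit:
move_arm --targets '[1, 0, 4, 0, 1, 0, 0, 7, 0, 1, 0, 0, 7, 0, 1, 0, 0, 6, 0, 1, 0, 0, 5, 0, 1, 0, 0, 4, 0, 1, 0, 0, 3, 0, 1, 0, 0, 3, 0, 1, 0, 0, 3, 0, 1, 0, 0, 3, 0, 1]'

```text
clock: 63.32
ee_pos: [0.4382, 0.306, 0.0361]
orientation: [[1.0, 0.019, 0.018], [0.019, -0.999, -0.031], [0.018, 0.032, -0.999]]
force: [-5.5, -5.0, 23.5]
finger_gap: 0.007
```

```bash
python3 - <<'E'
from h import *
st()
E
```

```text
t 63.32 p [0.4382 0.306  0.0361] psi 0.019 F [-5.5 -5.  23.5] z [ 0.018 -0.031 -0.999] gap 0.007
```

Emit:
move_arm --targets '[0, 0, -5, 0, 1, 0, 0, -15, 0, 1, 0, 0, -30, 0, 1, 0, 0, -35, 0, 1, 0, 0, -35, 0, 1, 0, 0, -20, 0, 1, 0, 0, -5, 0, 1, 0, 0, 0, 0, 1, 0, 0, 0, 0, 1, 0, 0, 0, 0, 1]'

```text
clock: 64.15
ee_pos: [0.4343, 0.3112, 0.1856]
orientation: [[1.0, 0.021, 0.017], [0.021, -0.999, -0.032], [0.016, 0.033, -0.999]]
force: [0.6, -1.2, 0.6]
finger_gap: 0.005
```

```bash
python3 - <<'E'
from h import *
st();s=snap('scene','s19')
i=cv2.imread('pics/s19.png');cv2.imwrite('pics/s19z.png',cv2.resize(i[90:290,270:450],None,fx=3,fy=3,interpolation=cv2.INTER_CUBIC))
E
```

```text
t 64.15 p [0.4343 0.3112 0.1856] psi 0.021 F [ 0.6 -1.2  0.6] z [ 0.017 -0.032 -0.999] gap 0.005
```

View pics/s19z.png

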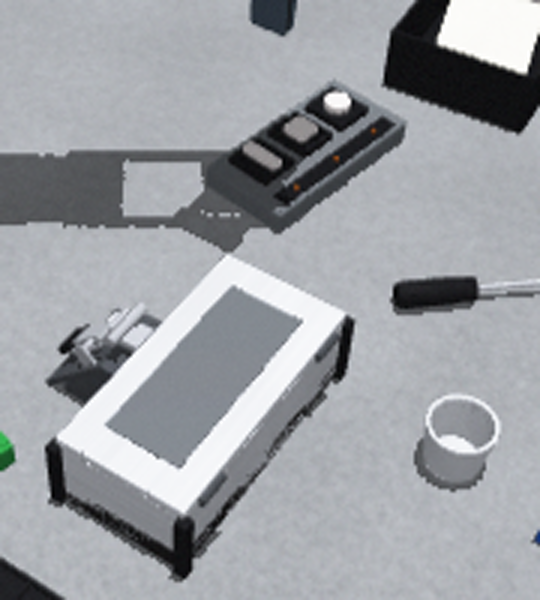

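The case is shut and latched (paddle at about 294,203, bar at the keeper around 312,197). All three keys are up, the gripper is clear, and the screwdriver and cup are unmoved.

```bash
python3 -c "
from h import *
print(job.hand_in());st()"
```

```text
the job is handed in; nothing more can be done
None
the job is handed in; nothing more can be done
```

The job is handed in; the last clock reading was 64.15 s of the 210 s allowed. `hand_in` reported no verdict.

- **Packs:** There were five packs in the tray, and all five went flat into the case in one row. I pushed the row together with closed fingers before adding the fifth.
- **Lid:** I pushed it over from behind and pressed it down. The arm met a firm stop at 17.7 N with the fingertips at 82.6 mm, which is the height of the shut lid.
- **Latch:** I swung the loop over the keeper and pushed the lever down. It met a firm stop at 35 N. Afterwards the top camera showed the crossbar within about a pixel (2.5 mm) of its predicted seat.
- **Keys:** I pressed round, square and bar in that order, raising the fingers about 40 mm after each. Each press ended with the fingertips at about 36 mm, the full 6 mm of travel, at 20 to 23.5 N.

The last picture showed the case shut and latched, the keys up, the gripper clear, and the screwdriver and cup unmoved. The bottle was last seen in place just before the key presses.

- **Arm tilt:** The arm picked up a small tool tilt while moving, at most about 5°. I brought it back down with how I stopped and descended, and it caused no bad grasp.
- **What I could not check:** The joint values themselves cannot be read, so lid shut, lever home and keys fully down are inferred from contact heights, forces and the pictures.

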